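Clear the rolling mat and turn the rock cores line-up

ROBOT

A 7-joint arm with a two-finger parallel gripper is mounted at the origin on a cart in front of the work surface, level with it; the furniture and walls round the work are solid. World frame = base frame: x ahead of the robot, y to its left, z up, the work surface at z = 0. Lengths are in m, angles in rad, forces in N, time in s.
With the tool pointing down it reaches from about 0.35 to 0.9 m from the base axis. Payload 8.1 kg.
Tool frame: the origin (TCP) lies at the very end of the fingers, on their centre line; the grasp point (between the pads) lies 19 mm behind it; z points along the fingers, y is the line along which they close (so a half turn about z gives the same grasp; the last joint's range is limited). The gripper opens to 85 mm and grips with 20 to 120 N. Pads are 22 mm wide; open, the fingers measure 114 mm over their backs; the gripper's body (76 mm by 85 mm) begins 54 mm behind the grasp point. The pads swing forward as they close: fully open they stand 13 mm farther back than shut.
Start: joints at [1.244, 0.434, 0.025, 1.573, -0.012, 1.134, -0.075], TCP at [0.139, -0.609, 0.231] pointing down, gripper open.
Joint ranges: [-2.62, 2.62], [-0.44, 2.09], [-1.27, 1.32], [0.08, 2.57], [-1.32, 4.46], [0.12, 2], [-2.74, 2.74]. Speed limits (rad/s): [2.22, 2.22, 3.01, 3.01, 3.14, 3.14, 3.14].

INTERFACE

Orientations are given as a unit quaternion [x, y, z, w].
In Python, from bench import robot gives the robot as it stands.
- The arm moves only by the tool apply_moves, never from a script. Its argument "plan" is a list of rows, each an object of numbers: "gripper": the gripper's target within -1 to 1 (fully open at 1, half-way at 0, shut at -1); "dx", "dy", "dz": the shift along the tool's x, y, z in cm; "turn": the turn about the tool's z in rad. In form: [{"gripper": .., "dx": .., "dy": .., "dz": .., "turn": ..}, ...]. A call has exactly 5 rows; each row shifts and turns the commanded pose from where the row before left it, along the tool's axes as they then stand; what a row does not reach is not made up. A row lasts 1/10 s, in which the tool goes at most 50 mm and 8.59 degrees, less where a joint would pass 70% of its speed; a pose out of reach is approached as far as the arm can. A call with a gripper value outside its range is refused whole. The fingers move at their own pace and stop on an object; "newtons" is the grip in N (left out, the last holds). Time passes only in rows, so rows that do not move let the fingers close, or fill a call up. It gives the time, the measured TCP pose, the force, the opening and the grip force at its end, in the units of the state.
- robot.sense(): the state, without advancing time (a new reading comes with each control period).
- robot.grab_frame(name): name is "scene" or "top"; returns a dict with "image" (480x640x3 uint8, blue, green, red), "mtx" (3x3 intrinsics, pixels), "k1" (the pictures are not rectified: a ray, as slopes to the right and down, at radius r is drawn at 1 + k1 r^2 times it, then the intrinsics apply), "T" (4x4, takes a point from camera to world coordinates). Camera axes: x right, y up, looking along -z (the intrinsics and any distortion apply to the point x, -y, -z); pixel columns grow to the right and rows downward; lengths in m; the calibration is good to about 2 mm. A picture is of the moment at which its call begins. There is no depth.
- robot.hand_in(): hands the job in; it is judged then, once.
The state is a dict: "t": time; "q": joint angles; "qvel": joint speeds; "joint_torque": joint torques, N m; "position": TCP position; "ee_rot": TCP orientation; "force": force on the tool from outside, world axes, zero at the start; "moment": the same for the moment, N m; "opening": finger opening in m; "gripper_force": force on a finger pad.
Only numpy, scipy, OpenCV 4.12 (cv2) and the standard library are available. Lean on these libraries where they do the work, as an engineer would, in place of code of your own. Each camera call takes 0.05 s, during which the arm holds its last target. There are 200 camera calls.

TASK

First clear every loose rock chip off the green mat into the yellow waste tray. Then turn each cylindrical rock core by rolling it along the mat until its red orientation line faces straight up; leave the cores lying on the mat, never lift one off it, and leave the blue-capped bottle and the red-capped vial beside the mat alone.

Things in the scene. Friction and masses are not known exactly. Their poses are not given: they have to be found in the camera images.
- mat: Fixed dark green rubber mat lying flat on the worktop, 320 (x) x 380 (y) x 4 mm thick, with a thin printed white border; origin in the centre of its underside, so its top is 4 mm above the worktop. It may be turned a few degrees.
- tray: Fixed yellow open waste tray, 150 (x) x 110 (y) x 45 mm high outside, walls and floor 4 mm; origin in the centre of its underside. It stands to the left or to the right of the mat.
- core_a: Grey rock core: loose solid cylinder, 38 mm diameter, 80 mm long, 0.15 to 0.35 kg, lying on the mat. Origin at its centre (23 mm above the worktop); y = cylinder axis; z points from the centre to the 6 mm wide red line along its side (z up = line on top). Pushed slowly from the side it rolls without slipping and stops within a few mm when let go. May be absent.
- core_b: Tan rock core: loose solid cylinder, 38 mm diameter, 80 mm long, 0.15 to 0.35 kg, lying on the mat. Origin at its centre (23 mm above the worktop); y = cylinder axis; z points from the centre to the 6 mm wide red line along its side (z up = line on top). Pushed slowly from the side it rolls without slipping and stops within a few mm when let go. May be absent.
- core_c: Pale cream rock core: loose solid cylinder, 38 mm diameter, 80 mm long, 0.15 to 0.35 kg, lying on the mat. Origin at its centre (23 mm above the worktop); y = cylinder axis; z points from the centre to the 6 mm wide red line along its side (z up = line on top). Pushed slowly from the side it rolls without slipping and stops within a few mm when let go. May be absent.
- chip_1: Loose angular rock chip (tan, pale or grey), about 24 x 23 mm across and 18 mm high, 20 g, flat underside, a little narrower at the top; origin on its vertical axis at half height (9 mm above what it stands on). May be absent.
- chip_2: Loose angular rock chip (tan, pale or grey), about 24 x 23 mm across and 18 mm high, 20 g, flat underside, a little narrower at the top; origin on its vertical axis at half height (9 mm above what it stands on). May be absent.
- chip_3: Loose angular rock chip (tan, pale or grey), about 24 x 23 mm across and 18 mm high, 20 g, flat underside, a little narrower at the top; origin on its vertical axis at half height (9 mm above what it stands on). May be absent.
- chip_4: Loose angular rock chip (tan, pale or grey), about 24 x 23 mm across and 18 mm high, 20 g, flat underside, a little narrower at the top; origin on its vertical axis at half height (9 mm above what it stands on). May be absent.
- chip_5: Loose angular rock chip (tan, pale or grey), about 24 x 23 mm across and 18 mm high, 20 g, flat underside, a little narrower at the top; origin on its vertical axis at half height (9 mm above what it stands on). May be absent.
- chip_6: Loose angular rock chip (tan, pale or grey), about 24 x 23 mm across and 18 mm high, 20 g, flat underside, a little narrower at the top; origin on its vertical axis at half height (9 mm above what it stands on). May be absent.
- chip_7: Loose angular rock chip (tan, pale or grey), about 24 x 23 mm across and 18 mm high, 20 g, flat underside, a little narrower at the top; origin on its vertical axis at half height (9 mm above what it stands on). May be absent.
- chip_8: Loose angular rock chip (tan, pale or grey), about 24 x 23 mm across and 18 mm high, 20 g, flat underside, a little narrower at the top; origin on its vertical axis at half height (9 mm above what it stands on). May be absent.
- buffer_bottle: Loose white bottle with blue cap, 55 mm across and 100 mm high, standing on the other side of the mat from the tray; origin in the centre of its underside. Not to be disturbed.
- vial: Small loose amber vial with a red cap, 23 mm across and 46 mm high, standing to the right of the mat's far right corner; origin in the centre of its underside. Not to be disturbed.
Mind the look-alikes: they are no part of the job. Of the things shaped like the core_c, the cream one is meant.

How it is judged:
On the way, in this order (a step that is already met when the one before it is completed fails the run):
1. every rock chip lies in the waste tray (x of chip_1 in the frame of tray between -0.071 and 0.071 m and y of chip_1 in the frame of tray between -0.051 and 0.051 m and z of each of chip_1, chip_2, chip_3, chip_4, chip_5, chip_6, chip_7, chip_8 in the frame of tray below 0.045 m and x of chip_2 in the frame of tray between -0.071 and 0.071 m and y of chip_2 in the frame of tray between -0.051 and 0.051 m and x of chip_3 in the frame of tray between -0.071 and 0.071 m and y of chip_3 in the frame of tray between -0.051 and 0.051 m and x of chip_4 in the frame of tray between -0.071 and 0.071 m and y of chip_4 in the frame of tray between -0.051 and 0.051 m and x of chip_5 in the frame of tray between -0.071 and 0.071 m and y of chip_5 in the frame of tray between -0.051 and 0.051 m and x of chip_6 in the frame of tray between -0.071 and 0.071 m and y of chip_6 in the frame of tray between -0.051 and 0.051 m and x of chip_7 in the frame of tray between -0.071 and 0.071 m and y of chip_7 in the frame of tray between -0.051 and 0.051 m and x of chip_8 in the frame of tray between -0.071 and 0.071 m and y of chip_8 in the frame of tray between -0.051 and 0.051 m), for 0.2 s.
2. every core lies on the mat with its red line facing up (angle between each of core_a, core_b, core_c's own z axis and vertical below 0.25 rad and x of core_a in the frame of mat between -0.15 and 0.15 m and y of core_a in the frame of mat between -0.18 and 0.18 m and z of each of core_a, core_b, core_c in the frame of mat below 0.03 m and x of core_b in the frame of mat between -0.15 and 0.15 m and y of core_b in the frame of mat between -0.18 and 0.18 m and x of core_c in the frame of mat between -0.15 and 0.15 m and y of core_c in the frame of mat between -0.18 and 0.18 m), for 0.2 s.
At the end, for the whole second after the job is handed in: Every chip present lies inside the yellow tray (its centre within the inner walls and below the rim, 45 mm); every core present lies on the mat (its centre at least 10 mm in from the mat's edge) with its red line within 0.25 rad (14 degrees) of straight up; all are at rest and released (all of step 1 and all of step 2 and linear speed of each of chip_1, chip_2, chip_3, chip_4, chip_5, chip_6, core_a, core_b, core_c, chip_7, chip_8 below 0.02 m/s and angular speed of each of core_a, core_b, core_c below 0.3 rad/s); the robot touches nothing.
It fails at once if a core is lifted off the mat (its centre more than 60 mm above the worktop; 23 mm at rest) (height (world z) of any of core_a, core_b, core_c above 0.06 m).
It fails at once if the bottle or the vial is moved more than 30 mm or tipped (distance of any of buffer_bottle, vial from where it was at the start of the episode above 0.03 m or angle between any of buffer_bottle, vial's own z axis and vertical above 0.4 rad).
Of core_a, core_b, core_c only 2 to 3 are there at a start; the rules pass over those that are not, and their reading is None.
Of chip_1, chip_2, chip_3, chip_4, chip_5, chip_6, chip_7, chip_8 only 6 to 8 are there at a start; the rules pass over those that are not, and their reading is None.
At some moment in a run one of chip_1, chip_2, chip_3, chip_4, chip_5, chip_6, chip_7, chip_8 may be knocked a few centimetres aside while the robot is not near it.
Once in a run the grip may slacken for a moment while it holds something.
It also fails if it takes over 210 s, if anything falls off the work surface, if the arm or the gripper's body presses on something with over 40 N, if the wrist force passes 120 N, or if a joint passes its speed limit or range.

## Working session

There is one attempt and no reset: what is moved stays moved. The work goes in short steps, Python scripts to look and compute and a tool call to move; the robot and the scene stay as the last step left them, time stands still between calls to the robot, and variables do not carry over. Pictures are saved under pics/ and viewed, at most 14 in all, crops included, and the job is handed in when it is done.

Besides the shell and the picture viewer there is one more tool, called after ">>>" by a JSON object that holds its "op" and its "data", one argument or row to a line. apply_moves: Moves the arm, as the interface text tells. Its arguments: {"type":"object","properties":{"plan":{"type":"array"},"newtons":{"type":"number"}},"required":["plan"]}

```bash
mkdir -p pics; ls
cat > h.py <<'E'
import numpy as np, cv2, json
from bench import robot
def grab(n,save=None):
    f=robot.grab_frame(n)
    if save: cv2.imwrite('pics/'+save,f['image'])
    return f
def ray(f,u,v):
    K=np.array(f['mtx']);k=f['k1']
    x,y=(u-K[0,2])/K[0,0],(v-K[1,2])/K[1,1]
    rd=np.hypot(x,y);r=rd
    for _ in range(30): r=rd/(1+k*r*r)
    s=r/rd if rd>0 else 1
    T=np.array(f['T']);d=T[:3,:3]@np.array([x*s,-y*s,-1.]);return T[:3,3],d
def at(f,u,v,z):
    o,d=ray(f,u,v);return o+d*(z-o[2])/d[2]
def pix(f,p):
    T=np.array(f['T']);c=T[:3,:3].T@(np.array(p)-T[:3,3]);x,y=c[0]/-c[2],-c[1]/-c[2]
    s=1+f['k1']*(x*x+y*y);K=np.array(f['mtx']);return K[0,0]*x*s+K[0,2],K[1,1]*y*s+K[1,2]
E
python3 - <<'E'
from h import *
s=robot.sense();print({k:np.round(v,3).tolist() for k,v in s.items()})
for n in('scene','top'):
    f=grab(n,n+'0.png');print(n,np.round(f['mtx'],1).tolist(),f['k1'],np.round(f['T'],3).tolist())
E
```

```text
pics
{'t': 0.0, 'q': [1.244, 0.435, 0.025, 1.574, -0.012, 1.134, -0.075], 'qvel': [0.0, -0.001, -0.001, 0.001, -0.001, -0.002, -0.0], 'joint_torque': [-0.0, -67.047, 1.025, -31.621, 0.016, 0.012, 0.0], 'position': [0.139, -0.609, 0.231], 'ee_rot': [0.994, 0.112, -0.0, -0.001], 'force': [-0.573, 0.46, 0.443], 'moment': [0.001, -0.018, -0.016], 'gripper_force': 0.0, 'opening': 0.085}
scene [[500.9, 0.0, 323.7], [0.0, 500.9, 243.5], [0.0, 0.0, 1.0]] -0.030735688421365603 [[-0.615, 0.361, -0.701, -0.303], [-0.789, -0.278, 0.548, 0.735], [0.003, 0.89, 0.456, 0.592], [0.0, 0.0, 0.0, 1.0]]
top [[486.3, 0.0, 320.6], [0.0, 486.3, 241.5], [0.0, 0.0, 1.0]] 0.033247128449130615 [[0.029, 0.998, -0.048, 0.472], [-0.999, 0.028, -0.019, 0.066], [-0.018, 0.049, 0.999, 1.297], [0.0, 0.0, 0.0, 1.0]]
```

View pics/top0.png

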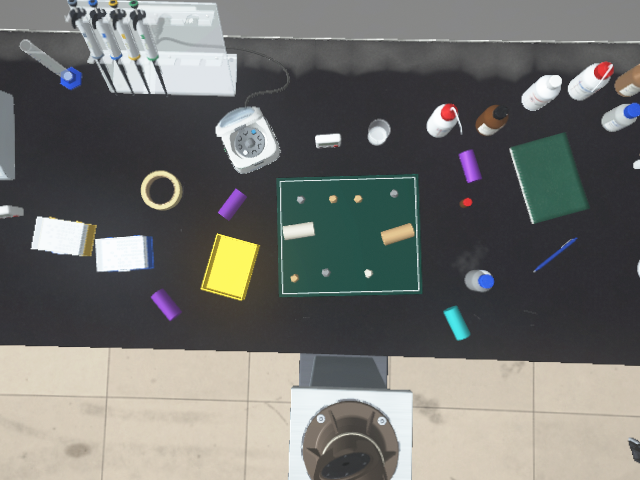

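View pics/scene0.png

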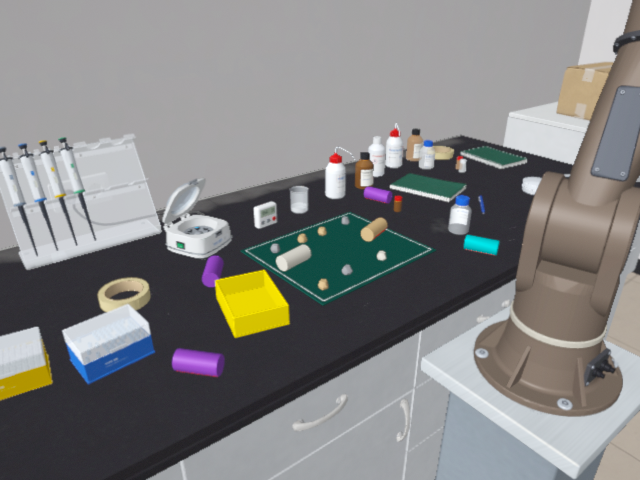

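Top view: mat at (278–420, 176–296), yellow tray at (231,267), bottle at (480,281), vial at (466,203). There are seven chips, at about (301,200), (333,199), (358,199), (394,194), (294,279), (326,273) and (368,273). The cream core is at (298,231) and the tan core at (397,234). The purple and teal cylinders off the mat are look-alikes.

```bash
cat >> h.py <<'E'
def locate(f,zmat=.004):
    "mat frame, tray frame, chips, cores from top view"
    im=f['image'];hsv=cv2.cvtColor(im,cv2.COLOR_BGR2HSV);H,S,V=[hsv[...,i].astype(int) for i in range(3)]
    out={}
    y=((H>20)&(H<35)&(S>180)&(V>100)).astype(np.uint8)
    c=max(cv2.findContours(y,0,2)[0],key=cv2.contourArea);out['tray_px']=cv2.boxPoints(cv2.minAreaRect(c))
    g=((H>65)&(H<95)&(S>100)&(V>30)&(V<130)).astype(np.uint8);g[:,450:]=0
    c=max(cv2.findContours(g,0,2)[0],key=cv2.contourArea);c=cv2.convexHull(c);out['mat_px']=cv2.boxPoints(cv2.minAreaRect(c))
    m=np.zeros_like(g);cv2.fillConvexPoly(m,c,1);m=cv2.erode(m,np.ones((9,9)))
    o=(m&(1-g)).astype(np.uint8);out['blobs']=[]
    for k in cv2.findContours(o,0,1)[0]:
        A=cv2.contourArea(k)
        if A>8:out['blobs'].append((A,cv2.minAreaRect(k),k))
    return out
E
python3 - <<'E'
from h import *
f=grab('top');o=locate(f)
print('tray',[np.round(at(f,*p,.0)[:2],3).tolist() for p in o['tray_px']],[np.round(at(f,*p,.045)[:2],3).tolist() for p in o['tray_px']])
print('mat',[np.round(at(f,*p,.004)[:2],3).tolist() for p in o['mat_px']])
for A,r,k in o['blobs']:
    z=.013 if A<150 else .023
    print(A,np.round(r[0],1),np.round(r[1],1),round(r[2]),np.round(at(f,*r[0],z),3))
g=grab('scene')
a=cv2.resize(f['image'][170:305,195:425],(690,405),interpolation=cv2.INTER_CUBIC)
b=cv2.resize(g['image'][205:305,240:440],(800,400),interpolation=cv2.INTER_CUBIC)
cv2.imwrite('pics/c1.png',a);cv2.imwrite('pics/c2.png',b)
E
```

```text
Traceback (most recent call last):
  File "h.py", line 24, in locate
    c=max(cv2.findContours(y,0,2)[0],key=cv2.contourArea);out['tray_px']=cv2.boxPoints(cv2.minAreaRect(c))
ValueError: max() iterable argument is empty
```

Run:
```python
from h import *
im=cv2.imread('pics/top0.png');h=cv2.cvtColor(im,cv2.COLOR_BGR2HSV)
for p in [(231,267),(350,240),(300,231),(397,234),(301,200),(333,199),(394,194)]:print(p,im[p[1],p[0]],h[p[1],p[0]])
f=robot.grab_frame('top');print(type(f['image']),f['image'].dtype,f['image'][267,231])
```

```text
(231, 267) [ 96 249 254] [ 29 159 254]
(350, 240) [75 83 40] [ 84 132  83]
(300, 231) [231 239 239] [ 30   9 239]
(397, 234) [147 198 226] [ 19  89 226]
(301, 200) [185 182 176] [100  12 185]
(333, 199) [151 201 229] [ 19  87 229]
(394, 194) [173 171 165] [ 98  12 173]
<class 'numpy.ndarray'> uint8 [ 96 249 254]
```

```bash
sed -i 's/(S>180)&(V>100)/(S>120)\&(V>100)/; s/(H>65)&(H<95)&(S>100)&(V>30)&(V<130)/(H>70)\&(H<95)\&(S>70)\&(V>30)\&(V<140)/' h.py
cat > look.py <<'E'
from h import *
f=grab('top');o=locate(f)
print('tray',[np.round(at(f,*p,.0)[:2],3).tolist() for p in o['tray_px']],[np.round(at(f,*p,.045)[:2],3).tolist() for p in o['tray_px']])
print('mat',[np.round(at(f,*p,.004)[:2],3).tolist() for p in o['mat_px']])
for A,r,k in o['blobs']:
    z=.013 if A<150 else .023
    print(A,np.round(r[0],1),np.round(r[1],1),round(r[2]),np.round(at(f,*r[0],z),3))
E
python3 - <<'E'
exec(open('look.py').read())
g=grab('scene')
a=cv2.resize(f['image'][170:305,195:425],(690,405),interpolation=cv2.INTER_CUBIC)
b=cv2.resize(g['image'][205:305,240:440],(800,400),interpolation=cv2.INTER_CUBIC)
cv2.imwrite('pics/c1.png',a);cv2.imwrite('pics/c2.png',b)
E
```

```text
tray [[0.399, 0.41], [0.552, 0.373], [0.522, 0.253], [0.369, 0.291]] [[0.401, 0.398], [0.549, 0.362], [0.52, 0.247], [0.372, 0.283]]
mat [[0.703, 0.218], [0.724, -0.165], [0.405, -0.18], [0.383, 0.198]]
51.0 [294. 278.] [8. 8.] 90 [0.436 0.158 0.013]
50.5 [367.8 272.8] [7.8 8.5] 45 [ 0.455 -0.035  0.013]
50.0 [326. 272.] [8. 8.] 90 [0.454 0.074 0.013]
451.0 [397.4 233.6] [15.  33.3] 72 [ 0.56  -0.109  0.023]
47.5 [357.5 198.5] [7. 9.] 90 [ 0.651 -0.004  0.013]
51.5 [333. 199.] [8. 8.] 90 [0.648 0.061 0.013]
44.0 [300.5 199. ] [7. 8.] 0 [0.646 0.148 0.013]
43.5 [393.8 193.3] [7.1 7.8] 45 [ 0.667 -0.099  0.013]
484.5 [297.9 237.1] [109.   34.3] 89 [0.543 0.151 0.023]
```

View pics/c1.png

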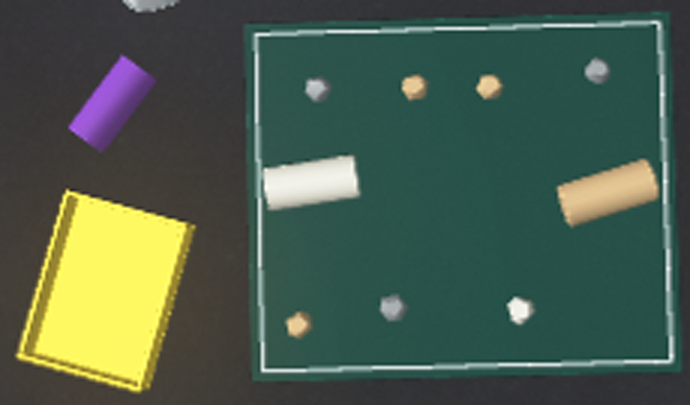

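View pics/c2.png

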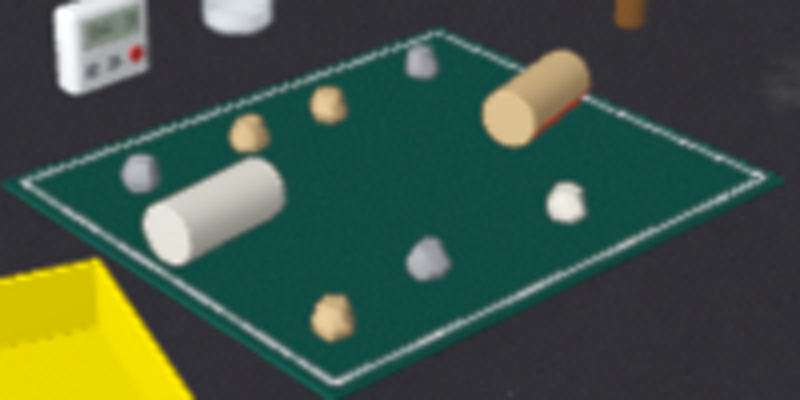

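The crops show seven chips on the mat, plus the cream core at crop 1 (311,183) and the tan core at (607,192). In crop 2 the tan core's red line shows low on the robot's side; the cream core's line is hidden. Core_c is the cream cylinder on the mat; the purple and teal cylinders are off the mat and the wrong colour. The sizes agree with the given ones: tray 152 × 118 mm, mat 320 × 383 mm.

First I'll square the tool and move over the first chip.

>>> {"op": "apply_moves", "data": {
  "plan": [
    {"gripper": 0.3,"turn": 0.15},
    {"turn": 0.075,"gripper": 0.3},
    {"gripper": 0.3},
    {"gripper": 0.3,"dx": 2,"dy": -3.8},
    {"gripper": 0.3,"dx": 2,"dy": -3.8}
  ],
  "newtons": 40
}}

```text
invalid input
```

>>> {"op": "apply_moves", "data": {
  "plan": [
    {"gripper": 0.3,"dx": 2,"dy": -3.8},
    {"gripper": 0.3,"dx": 2,"dy": -3.8},
    {"gripper": 0.3,"dx": 2,"dy": -3.8},
    {"gripper": 0.3,"dx": 2,"dy": -3.8},
    {"gripper": 0.3,"dx": 2,"dy": -3.8}
  ]
}}

```text
invalid input
```

>>> {"op": "apply_moves", "data": {
  "plan": [
    {"gripper": 0.3,"dx": 2,"dy": -3.8},
    {"gripper": 0.3,"dx": 2,"dy": -3.8},
    {"gripper": 0.3,"dx": 2,"dy": -3.8},
    {"gripper": 0.3,"dx": 2,"dy": -3.8},
    {"gripper": 0.3}
  ]
}}

```text
invalid input
```

>>> {"op": "apply_moves", "data": {
  "plan": [
    {"gripper": 0.3,"dx": 0,"dy": 0,"dz": 0,"turn": 0.15},
    {"gripper": 0.3,"dx": 0,"dy": 0,"dz": 0,"turn": 0.075},
    {"gripper": 0.3,"dx": 0,"dy": 0,"dz": 0,"turn": 0},
    {"gripper": 0.3,"dx": 2,"dy": -3.8,"dz": 0,"turn": 0},
    {"gripper": 0.3,"dx": 2,"dy": -3.8,"dz": 0,"turn": 0}
  ],
  "newtons": 40
}}

```text
t: 0.8
position: [0.1785, -0.5331, 0.2309]
ee_rot: [1.0, -0.0, -0.0, 0.0]
force: [1.3, 0.5, 1.1]
opening: 0.0557
gripper_force: 0.0
```

>>> {"op": "apply_moves", "data": {
  "plan": [
    {"gripper": 0.3,"dx": 2,"dy": -3.8,"dz": 0,"turn": 0},
    {"gripper": 0.3,"dx": 2,"dy": -3.8,"dz": 0,"turn": 0},
    {"gripper": 0.3,"dx": 2,"dy": -3.8,"dz": 0,"turn": 0},
    {"gripper": 0.3,"dx": 2,"dy": -3.8,"dz": 0,"turn": 0},
    {"gripper": 0.3,"dx": 2,"dy": -3.8,"dz": 0,"turn": 0}
  ]
}}

```text
t: 1.3
position: [0.2796, -0.3421, 0.2315]
ee_rot: [1.0, 0.001, 0.0, 0.0]
force: [1.7, -0.8, -0.0]
opening: 0.0555
gripper_force: 0.0
```

>>> {"op": "apply_moves", "data": {
  "plan": [
    {"gripper": 0.3,"dx": 2,"dy": -3.8,"dz": 0,"turn": 0},
    {"gripper": 0.3,"dx": 2,"dy": -3.8,"dz": 0,"turn": 0},
    {"gripper": 0.3,"dx": 2,"dy": -3.8,"dz": 0,"turn": 0},
    {"gripper": 0.3,"dx": 2,"dy": -3.8,"dz": 0,"turn": 0},
    {"gripper": 0.3,"dx": 0,"dy": 0,"dz": 0,"turn": 0}
  ]
}}

```text
t: 1.8
position: [0.3617, -0.1869, 0.2318]
ee_rot: [1.0, 0.005, 0.001, -0.0]
force: [-0.3, -1.3, 0.9]
opening: 0.0556
gripper_force: 0.0
```

>>> {"op": "apply_moves", "data": {
  "plan": [
    {"gripper": 0.3,"dx": 1.86,"dy": -3.04,"dz": 2.0,"turn": 0},
    {"gripper": 0.3,"dx": 1.86,"dy": -3.04,"dz": 2,"turn": 0},
    {"gripper": 0.3,"dx": 1.86,"dy": -3.04,"dz": 2,"turn": 0},
    {"gripper": 0.3,"dx": 1.86,"dy": -3.04,"dz": 2,"turn": 0},
    {"gripper": 0.3,"dx": 1.86,"dy": -3.04,"dz": 2,"turn": 0}
  ]
}}

```text
t: 2.3
position: [0.4532, -0.0393, 0.1307]
ee_rot: [1.0, 0.0, 0.0, 0.0]
force: [0.4, -0.3, 0.8]
opening: 0.0557
gripper_force: 0.0
```

>>> {"op": "apply_moves", "data": {
  "plan": [
    {"gripper": 0.3,"dx": 0,"dy": 0,"dz": 4,"turn": 0},
    {"gripper": 0.3,"dx": 0,"dy": 0,"dz": 4,"turn": 0},
    {"gripper": 0.3,"dx": 0,"dy": 0,"dz": 2,"turn": 0},
    {"gripper": 0.3,"dx": 0,"dy": 0,"dz": 0,"turn": 0},
    {"gripper": 0.3,"dx": 0,"dy": 0,"dz": 0,"turn": 0}
  ]
}}

```text
t: 2.8
position: [0.4526, -0.0402, 0.0316]
ee_rot: [1.0, -0.0, -0.0, 0.0]
force: [0.6, -0.2, 0.2]
opening: 0.0551
gripper_force: 0.0
```

>>> {"op": "apply_moves", "data": {
  "plan": [
    {"gripper": 0.3,"dx": 0.2,"dy": -0.5,"dz": 0,"turn": 0},
    {"gripper": 0.3,"dx": 0,"dy": 0,"dz": 2.4,"turn": 0},
    {"gripper": 0.3,"dx": 0,"dy": 0,"dz": 0,"turn": 0},
    {"gripper": -1,"dx": 0,"dy": 0,"dz": 0,"turn": 0},
    {"gripper": -1,"dx": 0,"dy": 0,"dz": 0,"turn": 0}
  ]
}}

```text
t: 3.3
position: [0.4551, -0.0348, 0.0084]
ee_rot: [1.0, -0.001, 0.001, 0.0]
force: [-0.6, -0.1, 0.2]
opening: 0.0273
gripper_force: 0.0
```

>>> {"op": "apply_moves", "data": {
  "plan": [
    {"gripper": -1,"dx": 0,"dy": 0,"dz": 0,"turn": 0},
    {"gripper": -1,"dx": 0,"dy": 0,"dz": 0,"turn": 0},
    {"gripper": -1,"dx": 0,"dy": 0,"dz": 0,"turn": 0},
    {"gripper": -1,"dx": 0,"dy": 0,"dz": 0,"turn": 0},
    {"gripper": -1,"dx": 0,"dy": 0,"dz": -3,"turn": 0}
  ]
}}

```text
t: 3.8
position: [0.4528, -0.0349, 0.0363]
ee_rot: [1.0, -0.001, -0.002, -0.0]
force: [-0.3, -0.6, -0.1]
opening: 0.0188
gripper_force: 39.3
```

>>> {"op": "apply_moves", "data": {
  "plan": [
    {"gripper": -1,"dx": 0,"dy": 0,"dz": -4.5,"turn": 0},
    {"gripper": -1,"dx": -0.4,"dy": -4.8,"dz": 0,"turn": 0},
    {"gripper": -1,"dx": -0.4,"dy": -4.8,"dz": 0,"turn": 0},
    {"gripper": -1,"dx": -0.4,"dy": -4.8,"dz": 0,"turn": 0},
    {"gripper": -1,"dx": -0.4,"dy": -4.8,"dz": 0,"turn": 0}
  ]
}}

```text
t: 4.3
position: [0.4387, 0.1588, 0.0833]
ee_rot: [1.0, -0.001, 0.001, -0.0]
force: [0.9, -0.2, 0.7]
opening: 0.0183
gripper_force: 39.2
```

>>> {"op": "apply_moves", "data": {
  "plan": [
    {"gripper": -1,"dx": -0.4,"dy": -4.8,"dz": 0,"turn": 0},
    {"gripper": -1,"dx": -0.4,"dy": -4.8,"dz": 0,"turn": 0},
    {"gripper": -1,"dx": -0.4,"dy": -4.8,"dz": 0,"turn": 0},
    {"gripper": -1,"dx": -0.4,"dy": -4.8,"dz": 0,"turn": 0},
    {"gripper": -1,"dx": 0,"dy": 0,"dz": 2.5,"turn": 0}
  ]
}}

```text
t: 4.8
position: [0.4226, 0.3597, 0.061]
ee_rot: [1.0, 0.003, 0.002, -0.005]
force: [0.1, -0.2, -1.1]
opening: 0.0184
gripper_force: 39.3
```

>>> {"op": "apply_moves", "data": {
  "plan": [
    {"gripper": -1,"dx": 0,"dy": 0,"dz": 0,"turn": 0},
    {"gripper": -1,"dx": 0,"dy": 0,"dz": 0,"turn": 0},
    {"gripper": 0.3,"dx": 0,"dy": 0,"dz": 0,"turn": 0},
    {"gripper": 0.3,"dx": 0,"dy": 0,"dz": 0,"turn": 0},
    {"gripper": 0.3,"dx": 0,"dy": 0,"dz": 0,"turn": 0}
  ]
}}

```text
t: 5.3
position: [0.4236, 0.3487, 0.0581]
ee_rot: [1.0, -0.001, 0.0, -0.0]
force: [-0.2, -0.7, -0.4]
opening: 0.0554
gripper_force: 0.0
```

Run:
```python
exec(open('look.py').read())
cv2.imwrite('pics/top1.png',cv2.resize(f['image'][160:310,180:430],(750,450)))
```

```text
tray [[0.398, 0.409], [0.552, 0.372], [0.522, 0.253], [0.369, 0.291]] [[0.401, 0.397], [0.549, 0.361], [0.52, 0.247], [0.372, 0.283]]
mat [[0.703, 0.218], [0.724, -0.165], [0.405, -0.18], [0.382, 0.198]]
51.0 [294. 278.] [8. 8.] 90 [0.436 0.158 0.013]
50.0 [326. 272.] [8. 8.] 90 [0.454 0.074 0.013]
452.0 [397.4 233.6] [15.  33.3] 72 [ 0.56  -0.109  0.023]
47.5 [357.5 198.5] [7. 9.] 90 [ 0.651 -0.004  0.013]
51.5 [333. 199.] [8. 8.] 90 [0.648 0.061 0.013]
44.0 [300.5 199. ] [7. 8.] 0 [0.646 0.148 0.013]
43.5 [393.8 193.3] [7.1 7.8] 45 [ 0.667 -0.099  0.013]
485.5 [297.9 237.1] [109.   34.3] 89 [0.543 0.151 0.023]
```

View pics/top1.png

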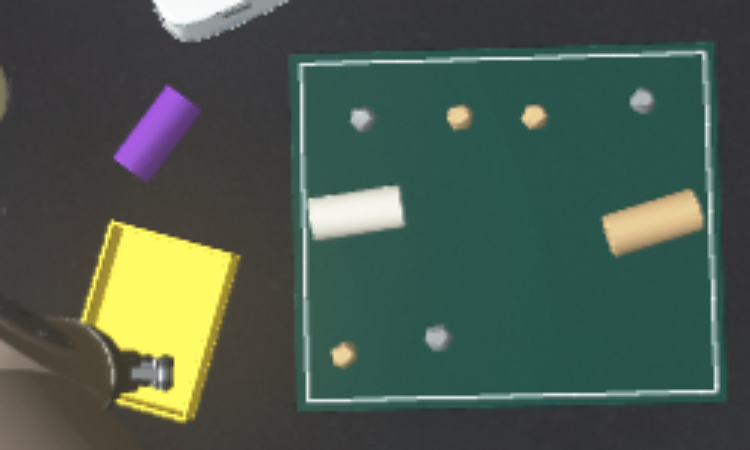

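The gripper is over the tray at crop (153,371). The mat now has six chips, all unmoved. Next chip: (0.454, 0.074).

>>> {"op": "apply_moves", "data": {
  "plan": [
    {"gripper": 0.3,"dx": 0,"dy": 0,"dz": -2.5,"turn": 0},
    {"gripper": 0.3,"dx": 0.6,"dy": 4.5,"dz": 0,"turn": 0},
    {"gripper": 0.3,"dx": 0.5,"dy": 4.6,"dz": 0,"turn": 0},
    {"gripper": 0.3,"dx": 0.5,"dy": 4.6,"dz": 0,"turn": 0},
    {"gripper": 0.3,"dx": 0.5,"dy": 4.6,"dz": 0,"turn": 0}
  ]
}}

```text
t: 5.85
position: [0.4438, 0.1643, 0.0827]
ee_rot: [1.0, -0.001, 0.0, -0.0]
force: [1.1, -0.6, 0.0]
opening: 0.0553
gripper_force: 0.0
```

>>> {"op": "apply_moves", "data": {
  "plan": [
    {"gripper": 0.3,"dx": 0.5,"dy": 4.6,"dz": 0,"turn": 0},
    {"gripper": 0.3,"dx": 0.5,"dy": 4.6,"dz": 0,"turn": 0},
    {"gripper": 0.3,"dx": 0,"dy": 0,"dz": 2,"turn": 0},
    {"gripper": 0.3,"dx": 0,"dy": 0,"dz": 3,"turn": 0},
    {"gripper": 0.3,"dx": 0,"dy": 0,"dz": 0,"turn": 0}
  ]
}}

```text
t: 6.35
position: [0.4518, 0.0729, 0.0303]
ee_rot: [1.0, -0.001, -0.002, 0.001]
force: [-0.6, -0.4, 0.3]
opening: 0.0557
gripper_force: 0.0
```

>>> {"op": "apply_moves", "data": {
  "plan": [
    {"gripper": 0.3,"dx": 0.2,"dy": -0.1,"dz": 2.3,"turn": 0},
    {"gripper": 0.3,"dx": 0,"dy": 0,"dz": 0,"turn": 0},
    {"gripper": -1,"dx": 0,"dy": 0,"dz": 0,"turn": 0},
    {"gripper": -1,"dx": 0,"dy": 0,"dz": 0,"turn": 0},
    {"gripper": -1,"dx": 0,"dy": 0,"dz": 0,"turn": 0}
  ]
}}

```text
t: 6.85
position: [0.4562, 0.0756, 0.0107]
ee_rot: [1.0, -0.0, 0.001, -0.0]
force: [-2.6, 0.4, 11.5]
opening: 0.0192
gripper_force: 38.7
```

>>> {"op": "apply_moves", "data": {
  "plan": [
    {"gripper": -1,"dx": 0,"dy": 0,"dz": 0,"turn": 0},
    {"gripper": -1,"dx": 0,"dy": 0,"dz": 0,"turn": 0},
    {"gripper": -1,"dx": 0,"dy": 0,"dz": 0,"turn": 0},
    {"gripper": -1,"dx": 0,"dy": 0,"dz": -3.5,"turn": 0},
    {"gripper": -1,"dx": 0,"dy": 0,"dz": -4,"turn": 0}
  ]
}}

```text
t: 7.35
position: [0.4544, 0.0751, 0.0851]
ee_rot: [1.0, -0.0, -0.001, 0.0]
force: [1.8, 0.2, -0.5]
opening: 0.0191
gripper_force: 39.1
```

>>> {"op": "apply_moves", "data": {
  "plan": [
    {"gripper": -1,"dx": 0,"dy": -4.5,"dz": 0,"turn": 0},
    {"gripper": -1,"dx": 0,"dy": -4.5,"dz": 0,"turn": 0},
    {"gripper": -1,"dx": 0,"dy": -4.5,"dz": 0,"turn": 0},
    {"gripper": -1,"dx": 0,"dy": -4.5,"dz": 0,"turn": 0},
    {"gripper": -1,"dx": 0,"dy": -4.5,"dz": 0,"turn": 0}
  ]
}}

```text
t: 7.85
position: [0.4558, 0.3019, 0.0854]
ee_rot: [1.0, -0.001, 0.0, -0.0]
force: [1.6, 0.8, -0.4]
opening: 0.0191
gripper_force: 39.1
```

>>> {"op": "apply_moves", "data": {
  "plan": [
    {"gripper": -1,"dx": 0,"dy": -4.5,"dz": 0,"turn": 0},
    {"gripper": -1,"dx": 0,"dy": 0,"dz": 2.5,"turn": 0},
    {"gripper": -1,"dx": 0,"dy": 0,"dz": 0,"turn": 0},
    {"gripper": -1,"dx": 0,"dy": 0,"dz": 0,"turn": 0},
    {"gripper": -1,"dx": 0,"dy": 0,"dz": 0,"turn": 0}
  ]
}}

```text
t: 8.35
position: [0.4566, 0.3439, 0.0603]
ee_rot: [1.0, -0.002, 0.0, 0.0]
force: [-0.2, 0.0, 0.5]
opening: 0.0189
gripper_force: 39.2
```

>>> {"op": "apply_moves", "data": {
  "plan": [
    {"gripper": 0.3,"dx": 0,"dy": 0,"dz": 0,"turn": 0},
    {"gripper": 0.3,"dx": 0,"dy": 0,"dz": 0,"turn": 0},
    {"gripper": 0.3,"dx": 0,"dy": 0,"dz": 0,"turn": 0},
    {"gripper": 0.3,"dx": 0,"dy": 0,"dz": -2.5,"turn": 0},
    {"gripper": 0.3,"dx": -0.5,"dy": 4.6,"dz": 0,"turn": 0}
  ]
}}

```text
t: 8.85
position: [0.452, 0.3063, 0.0873]
ee_rot: [1.0, 0.002, 0.002, -0.004]
force: [1.1, -0.0, 0.2]
opening: 0.0555
gripper_force: 0.0
```

>>> {"op": "apply_moves", "data": {
  "plan": [
    {"gripper": 0.3,"dx": -0.5,"dy": 4.6,"dz": 0,"turn": 0},
    {"gripper": 0.3,"dx": -0.5,"dy": 4.7,"dz": 0,"turn": 0},
    {"gripper": 0.3,"dx": -0.5,"dy": 4.7,"dz": 0,"turn": 0},
    {"gripper": 0.3,"dx": 0,"dy": 0,"dz": 4,"turn": 0},
    {"gripper": 0.3,"dx": 0,"dy": 0,"dz": 0,"turn": 0}
  ]
}}

```text
t: 9.35
position: [0.4339, 0.1563, 0.042]
ee_rot: [1.0, -0.002, -0.002, 0.001]
force: [-0.7, 0.7, 0.2]
opening: 0.0555
gripper_force: 0.0
```

>>> {"op": "apply_moves", "data": {
  "plan": [
    {"gripper": 0.3,"dx": 0,"dy": 0,"dz": 3.5,"turn": 0},
    {"gripper": 0.3,"dx": 0,"dy": 0,"dz": 0,"turn": 0},
    {"gripper": -1,"dx": 0,"dy": 0,"dz": 0,"turn": 0},
    {"gripper": -1,"dx": 0,"dy": 0,"dz": 0,"turn": 0},
    {"gripper": -1,"dx": 0,"dy": 0,"dz": 0,"turn": 0}
  ]
}}

```text
t: 9.85
position: [0.4365, 0.1602, 0.0109]
ee_rot: [1.0, -0.0, 0.001, -0.0]
force: [-1.8, -0.1, 11.1]
opening: 0.0178
gripper_force: 38.8
```

>>> {"op": "apply_moves", "data": {
  "plan": [
    {"gripper": -1,"dx": 0,"dy": 0,"dz": 0,"turn": 0},
    {"gripper": -1,"dx": 0,"dy": 0,"dz": 0,"turn": 0},
    {"gripper": -1,"dx": 0,"dy": 0,"dz": 0,"turn": 0},
    {"gripper": -1,"dx": 0,"dy": 0,"dz": -3.5,"turn": 0},
    {"gripper": -1,"dx": 0,"dy": 0,"dz": -4,"turn": 0}
  ]
}}

```text
t: 10.35
position: [0.4348, 0.1592, 0.0854]
ee_rot: [1.0, -0.0, -0.001, 0.0]
force: [0.1, 0.6, 0.3]
opening: 0.0174
gripper_force: 39.0
```

>>> {"op": "apply_moves", "data": {
  "plan": [
    {"gripper": -1,"dx": -0.5,"dy": -3.9,"dz": 0,"turn": 0},
    {"gripper": -1,"dx": -0.5,"dy": -3.9,"dz": 0,"turn": 0},
    {"gripper": -1,"dx": -0.6,"dy": -3.9,"dz": 0,"turn": 0},
    {"gripper": -1,"dx": -0.6,"dy": -4.0,"dz": 0,"turn": 0},
    {"gripper": -1,"dx": 0,"dy": 0,"dz": 2.5,"turn": 0}
  ]
}}

```text
t: 10.85
position: [0.4141, 0.3253, 0.0633]
ee_rot: [1.0, 0.003, 0.003, -0.005]
force: [-0.1, -1.0, -0.6]
opening: 0.0175
gripper_force: 39.1
```

>>> {"op": "apply_moves", "data": {
  "plan": [
    {"gripper": -1,"dx": 0,"dy": 0,"dz": 0,"turn": 0},
    {"gripper": -1,"dx": 0,"dy": 0,"dz": 0,"turn": 0},
    {"gripper": 0.3,"dx": 0,"dy": 0,"dz": 0,"turn": 0},
    {"gripper": 0.3,"dx": 0,"dy": 0,"dz": 0,"turn": 0},
    {"gripper": 0.3,"dx": 0,"dy": 0,"dz": 0,"turn": 0}
  ]
}}

```text
t: 11.35
position: [0.4145, 0.3158, 0.06]
ee_rot: [1.0, -0.001, 0.0, -0.0]
force: [-0.1, 0.8, 0.0]
opening: 0.0555
gripper_force: 0.0
```

```bash
python3 look.py | tail -n +3
```

```text
452.0 [397.4 233.6] [15.  33.3] 72 [ 0.56  -0.109  0.023]
47.5 [357.5 198.5] [7. 9.] 90 [ 0.651 -0.004  0.013]
51.5 [333. 199.] [8. 8.] 90 [0.648 0.061 0.013]
44.0 [300.5 199. ] [7. 8.] 0 [0.646 0.148 0.013]
43.5 [393.8 193.3] [7.1 7.8] 45 [ 0.667 -0.099  0.013]
480.5 [297.8 232.1] [97.  34.3] 89 [0.557 0.151 0.023]
```

>>> {"op": "apply_moves", "data": {
  "plan": [
    {"gripper": 0.3,"dx": 0,"dy": 0,"dz": -3,"turn": 0},
    {"gripper": 0.3,"dx": 3.8,"dy": 2.8,"dz": 0,"turn": 0},
    {"gripper": 0.3,"dx": 3.8,"dy": 2.8,"dz": 0,"turn": 0},
    {"gripper": 0.3,"dx": 3.9,"dy": 2.8,"dz": 0,"turn": 0},
    {"gripper": 0.3,"dx": 3.9,"dy": 2.8,"dz": 0,"turn": 0}
  ]
}}

```text
t: 11.9
position: [0.5692, 0.2025, 0.0898]
ee_rot: [1.0, -0.001, 0.0, -0.0]
force: [-0.0, 1.2, -0.6]
opening: 0.0553
gripper_force: 0.0
```

>>> {"op": "apply_moves", "data": {
  "plan": [
    {"gripper": 0.3,"dx": 3.9,"dy": 2.8,"dz": 0,"turn": 0},
    {"gripper": 0.3,"dx": 3.9,"dy": 2.8,"dz": 0,"turn": 0},
    {"gripper": 0.3,"dx": 0,"dy": 0,"dz": 4.5,"turn": 0},
    {"gripper": 0.3,"dx": 0,"dy": 0,"dz": 0,"turn": 0},
    {"gripper": 0.3,"dx": 0,"dy": 0,"dz": 0,"turn": 0}
  ]
}}

```text
t: 12.4
position: [0.6446, 0.1481, 0.044]
ee_rot: [1.0, -0.0, -0.001, -0.0]
force: [-0.3, 0.5, 0.5]
opening: 0.0551
gripper_force: 0.0
```

>>> {"op": "apply_moves", "data": {
  "plan": [
    {"gripper": 0.3,"dx": 0,"dy": 0,"dz": 3.5,"turn": 0},
    {"gripper": 0.3,"dx": 0,"dy": 0,"dz": 0,"turn": 0},
    {"gripper": -1,"dx": 0,"dy": 0,"dz": 0,"turn": 0},
    {"gripper": -1,"dx": 0,"dy": 0,"dz": 0,"turn": 0},
    {"gripper": -1,"dx": 0,"dy": 0,"dz": 0,"turn": 0}
  ]
}}

```text
t: 12.9
position: [0.6467, 0.1488, 0.0115]
ee_rot: [1.0, -0.0, 0.001, -0.001]
force: [-0.6, 0.8, 3.4]
opening: 0.0177
gripper_force: 36.5
```

>>> {"op": "apply_moves", "data": {
  "plan": [
    {"gripper": -1,"dx": 0,"dy": 0,"dz": 0,"turn": 0},
    {"gripper": -1,"dx": 0,"dy": 0,"dz": 0,"turn": 0},
    {"gripper": -1,"dx": 0,"dy": 0,"dz": 0,"turn": 0},
    {"gripper": -1,"dx": 0,"dy": 0,"dz": -3.5,"turn": 0},
    {"gripper": -1,"dx": 0,"dy": 0,"dz": -4,"turn": 0}
  ]
}}

```text
t: 13.4
position: [0.6446, 0.1475, 0.0845]
ee_rot: [1.0, -0.001, -0.001, 0.0]
force: [1.6, 1.3, -0.5]
opening: 0.0177
gripper_force: 35.9
```

>>> {"op": "apply_moves", "data": {
  "plan": [
    {"gripper": -1,"dx": -2.7,"dy": -3.6,"dz": 0,"turn": 0},
    {"gripper": -1,"dx": -2.7,"dy": -3.6,"dz": 0,"turn": 0},
    {"gripper": -1,"dx": -2.7,"dy": -3.6,"dz": 0,"turn": 0},
    {"gripper": -1,"dx": -2.7,"dy": -3.6,"dz": 0,"turn": 0},
    {"gripper": -1,"dx": -2.7,"dy": -3.6,"dz": 0,"turn": 0}
  ]
}}

```text
t: 13.9
position: [0.51, 0.3295, 0.0853]
ee_rot: [1.0, -0.001, 0.001, -0.0]
force: [0.5, 0.9, 0.4]
opening: 0.0176
gripper_force: 35.9
```

>>> {"op": "apply_moves", "data": {
  "plan": [
    {"gripper": -1,"dx": 0,"dy": 0,"dz": 2.5,"turn": 0},
    {"gripper": -1,"dx": 0,"dy": 0,"dz": 0,"turn": 0},
    {"gripper": -1,"dx": 0,"dy": 0,"dz": 0,"turn": 0},
    {"gripper": 0.3,"dx": 0,"dy": 0,"dz": 0,"turn": 0},
    {"gripper": 0.3,"dx": 0,"dy": 0,"dz": 0,"turn": 0}
  ]
}}

```text
t: 14.4
position: [0.5122, 0.3273, 0.0602]
ee_rot: [1.0, -0.002, 0.001, -0.0]
force: [0.9, 0.6, -1.0]
opening: 0.0458
gripper_force: 0.0
```

>>> {"op": "apply_moves", "data": {
  "plan": [
    {"gripper": 0.3,"dx": 0,"dy": 0,"dz": 0,"turn": 0},
    {"gripper": 0.3,"dx": 0,"dy": 0,"dz": -3,"turn": 0},
    {"gripper": 0.3,"dx": 2,"dy": 3.8,"dz": 0,"turn": 0},
    {"gripper": 0.3,"dx": 2,"dy": 3.8,"dz": 0,"turn": 0},
    {"gripper": 0.3,"dx": 2,"dy": 3.8,"dz": 0,"turn": 0}
  ]
}}

```text
t: 14.9
position: [0.5717, 0.2127, 0.09]
ee_rot: [1.0, -0.0, 0.001, -0.0]
force: [0.4, 0.1, -0.2]
opening: 0.0555
gripper_force: 0.0
```

>>> {"op": "apply_moves", "data": {
  "plan": [
    {"gripper": 0.3,"dx": 2,"dy": 3.8,"dz": 0,"turn": 0},
    {"gripper": 0.3,"dx": 2,"dy": 3.8,"dz": 0,"turn": 0},
    {"gripper": 0.3,"dx": 2,"dy": 3.9,"dz": 0,"turn": 0},
    {"gripper": 0.3,"dx": 2,"dy": 3.9,"dz": 0,"turn": 0},
    {"gripper": 0.3,"dx": 0,"dy": 0,"dz": 4,"turn": 0}
  ]
}}

```text
t: 15.4
position: [0.6579, 0.0508, 0.0538]
ee_rot: [1.0, -0.006, 0.006, 0.002]
force: [1.1, 0.7, -0.6]
opening: 0.0559
gripper_force: 0.0
```

```bash
python3 look.py | tail -n +3; python3 -c "
from h import *
print(robot.sense()['position'])"
```

```text
387.0 [299.5 230.3] [14.8 29.4] 81 [0.561 0.147 0.023]
[0.65068522 0.05378644 0.04429022]
```

>>> {"op": "apply_moves", "data": {
  "plan": [
    {"gripper": 0.3,"dx": 0,"dy": 0,"dz": 0,"turn": 0},
    {"gripper": 0.3,"dx": 0,"dy": 0,"dz": 0,"turn": 0},
    {"gripper": 0.3,"dx": 0,"dy": 0,"dz": 0,"turn": 0},
    {"gripper": 0.3,"dx": 0,"dy": 0,"dz": 0,"turn": 0},
    {"gripper": 0.3,"dx": 0,"dy": 0,"dz": 0,"turn": 0}
  ]
}}

```text
t: 15.95
position: [0.6509, 0.0606, 0.0503]
ee_rot: [1.0, -0.0, 0.001, -0.0]
force: [0.6, -1.1, 0.8]
opening: 0.0555
gripper_force: 0.0
```

>>> {"op": "apply_moves", "data": {
  "plan": [
    {"gripper": 0.3,"dx": -0.3,"dy": 0,"dz": 4,"turn": 0},
    {"gripper": 0.3,"dx": 0,"dy": 0,"dz": 0,"turn": 0},
    {"gripper": -1,"dx": 0,"dy": 0,"dz": 0,"turn": 0},
    {"gripper": -1,"dx": 0,"dy": 0,"dz": 0,"turn": 0},
    {"gripper": -1,"dx": 0,"dy": 0,"dz": 0,"turn": 0}
  ]
}}

```text
t: 16.45
position: [0.6487, 0.0602, 0.0111]
ee_rot: [1.0, -0.001, 0.001, -0.0]
force: [-1.2, -1.0, 5.2]
opening: 0.0178
gripper_force: 38.9
```

>>> {"op": "apply_moves", "data": {
  "plan": [
    {"gripper": -1,"dx": 0,"dy": 0,"dz": 0,"turn": 0},
    {"gripper": -1,"dx": 0,"dy": 0,"dz": 0,"turn": 0},
    {"gripper": -1,"dx": 0,"dy": 0,"dz": 0,"turn": 0},
    {"gripper": -1,"dx": 0,"dy": 0,"dz": -3.5,"turn": 0},
    {"gripper": -1,"dx": 0,"dy": 0,"dz": -4,"turn": 0}
  ]
}}

```text
t: 16.95
position: [0.6467, 0.0598, 0.0847]
ee_rot: [1.0, -0.001, -0.001, 0.0]
force: [0.1, 0.3, 0.0]
opening: 0.0179
gripper_force: 39.0
```

>>> {"op": "apply_moves", "data": {
  "plan": [
    {"gripper": -1,"dx": -2.4,"dy": -3.9,"dz": 0,"turn": 0},
    {"gripper": -1,"dx": -2.4,"dy": -3.9,"dz": 0,"turn": 0},
    {"gripper": -1,"dx": -2.4,"dy": -3.9,"dz": 0,"turn": 0},
    {"gripper": -1,"dx": -2.4,"dy": -3.9,"dz": 0,"turn": 0},
    {"gripper": -1,"dx": -2.4,"dy": -3.9,"dz": 0,"turn": 0}
  ]
}}

```text
t: 17.45
position: [0.5272, 0.2567, 0.0855]
ee_rot: [1.0, -0.001, 0.001, -0.0]
force: [1.2, 0.3, -0.0]
opening: 0.0177
gripper_force: 39.1
```

>>> {"op": "apply_moves", "data": {
  "plan": [
    {"gripper": -1,"dx": -2.4,"dy": -3.9,"dz": 0,"turn": 0},
    {"gripper": -1,"dx": -2.4,"dy": -3.9,"dz": 0,"turn": 0},
    {"gripper": -1,"dx": 0,"dy": 0,"dz": 2.5,"turn": 0},
    {"gripper": -1,"dx": 0,"dy": 0,"dz": 0,"turn": 0},
    {"gripper": -1,"dx": 0,"dy": 0,"dz": 0,"turn": 0}
  ]
}}

```text
t: 17.95
position: [0.4805, 0.332, 0.0597]
ee_rot: [1.0, -0.001, 0.0, 0.001]
force: [0.6, -0.2, 0.3]
opening: 0.0178
gripper_force: 39.1
```

>>> {"op": "apply_moves", "data": {
  "plan": [
    {"gripper": 0.3,"dx": 0,"dy": 0,"dz": 0,"turn": 0},
    {"gripper": 0.3,"dx": 0,"dy": 0,"dz": 0,"turn": 0},
    {"gripper": 0.3,"dx": 0,"dy": 0,"dz": 0,"turn": 0},
    {"gripper": 0.3,"dx": 0,"dy": 0,"dz": -3,"turn": 0},
    {"gripper": 0.3,"dx": 0,"dy": 0,"dz": 0,"turn": 0}
  ]
}}

```text
t: 18.45
position: [0.4817, 0.3344, 0.0926]
ee_rot: [1.0, -0.001, 0.002, -0.002]
force: [-0.3, 0.5, 1.3]
opening: 0.0554
gripper_force: 0.0
```

```bash
python3 look.py | tail -n +3
```

```text
452.0 [397.4 233.6] [15.  33.3] 72 [ 0.56  -0.109  0.023]
47.5 [357.5 198.5] [7. 9.] 90 [ 0.651 -0.004  0.013]
43.5 [393.8 193.3] [7.1 7.8] 45 [ 0.667 -0.099  0.013]
482.5 [297.5 220.2] [75.  34.4] 89 [0.588 0.153 0.023]
```

>>> {"op": "apply_moves", "data": {
  "plan": [
    {"gripper": 0.3,"dx": 2.1,"dy": 4.2,"dz": 0,"turn": 0},
    {"gripper": 0.3,"dx": 2.1,"dy": 4.2,"dz": 0,"turn": 0},
    {"gripper": 0.3,"dx": 2.1,"dy": 4.2,"dz": 0,"turn": 0},
    {"gripper": 0.3,"dx": 2.1,"dy": 4.2,"dz": 0,"turn": 0},
    {"gripper": 0.3,"dx": 2.1,"dy": 4.2,"dz": 0,"turn": 0}
  ]
}}

```text
t: 19.0
position: [0.5851, 0.1208, 0.0889]
ee_rot: [1.0, -0.001, -0.0, 0.0]
force: [1.2, 1.2, 0.1]
opening: 0.0553
gripper_force: 0.0
```

>>> {"op": "apply_moves", "data": {
  "plan": [
    {"gripper": 0.3,"dx": 2.1,"dy": 4.2,"dz": 0,"turn": 0},
    {"gripper": 0.3,"dx": 2.1,"dy": 4.2,"dz": 0,"turn": 0},
    {"gripper": 0.3,"dx": 2.2,"dy": 4.3,"dz": 0,"turn": 0},
    {"gripper": 0.3,"dx": 0,"dy": 0,"dz": 4.5,"turn": 0},
    {"gripper": 0.3,"dx": 0,"dy": 0,"dz": 0,"turn": 0}
  ]
}}

```text
t: 19.5
position: [0.6451, -0.0075, 0.039]
ee_rot: [1.0, -0.003, -0.004, 0.001]
force: [-3.0, 0.6, -0.1]
opening: 0.0555
gripper_force: 0.0
```

>>> {"op": "apply_moves", "data": {
  "plan": [
    {"gripper": 0.3,"dx": 0,"dy": 0,"dz": 0,"turn": 0},
    {"gripper": 0.3,"dx": 0,"dy": 0,"dz": 3.5,"turn": 0},
    {"gripper": 0.3,"dx": 0,"dy": 0,"dz": 0,"turn": 0},
    {"gripper": -1,"dx": 0,"dy": 0,"dz": 0,"turn": 0},
    {"gripper": -1,"dx": 0,"dy": 0,"dz": 0,"turn": 0}
  ]
}}

```text
t: 20.0
position: [0.6496, -0.0033, 0.0115]
ee_rot: [1.0, -0.0, 0.001, -0.0]
force: [0.4, 0.3, 0.2]
opening: 0.027
gripper_force: 0.0
```

>>> {"op": "apply_moves", "data": {
  "plan": [
    {"gripper": -1,"dx": 0,"dy": 0,"dz": 0,"turn": 0},
    {"gripper": -1,"dx": 0,"dy": 0,"dz": 0,"turn": 0},
    {"gripper": -1,"dx": 0,"dy": 0,"dz": 0,"turn": 0},
    {"gripper": -1,"dx": 0,"dy": 0,"dz": 0,"turn": 0},
    {"gripper": -1,"dx": 0,"dy": 0,"dz": -3.5,"turn": 0}
  ]
}}

```text
t: 20.5
position: [0.6458, -0.0044, 0.0418]
ee_rot: [1.0, -0.001, -0.003, 0.0]
force: [-0.0, -1.2, -1.2]
opening: 0.0175
gripper_force: 36.2
```

>>> {"op": "apply_moves", "data": {
  "plan": [
    {"gripper": -1,"dx": 0,"dy": 0,"dz": -4,"turn": 0},
    {"gripper": -1,"dx": -2.6,"dy": -3.9,"dz": 0,"turn": 0},
    {"gripper": -1,"dx": -2.6,"dy": -3.9,"dz": 0,"turn": 0},
    {"gripper": -1,"dx": -2.6,"dy": -3.9,"dz": 0,"turn": 0},
    {"gripper": -1,"dx": -2.6,"dy": -3.9,"dz": 0,"turn": 0}
  ]
}}

```text
t: 21.0
position: [0.5439, 0.1534, 0.0853]
ee_rot: [1.0, -0.001, 0.001, -0.0]
force: [0.1, 1.3, 0.6]
opening: 0.0176
gripper_force: 36.2
```

>>> {"op": "apply_moves", "data": {
  "plan": [
    {"gripper": -1,"dx": -2.6,"dy": -3.9,"dz": 0,"turn": 0},
    {"gripper": -1,"dx": -2.6,"dy": -3.9,"dz": 0,"turn": 0},
    {"gripper": -1,"dx": -2.6,"dy": -3.9,"dz": 0,"turn": 0},
    {"gripper": -1,"dx": -2.6,"dy": -3.9,"dz": 0,"turn": 0},
    {"gripper": -1,"dx": 0,"dy": 0,"dz": 2.5,"turn": 0}
  ]
}}

```text
t: 21.5
position: [0.4381, 0.3173, 0.063]
ee_rot: [1.0, 0.004, 0.002, -0.004]
force: [0.1, 1.3, -0.5]
opening: 0.0176
gripper_force: 36.2
```

>>> {"op": "apply_moves", "data": {
  "plan": [
    {"gripper": -1,"dx": 0,"dy": 0,"dz": 0,"turn": 0},
    {"gripper": -1,"dx": 0,"dy": 0,"dz": 0,"turn": 0},
    {"gripper": 0.3,"dx": 0,"dy": 0,"dz": 0,"turn": 0},
    {"gripper": 0.3,"dx": 0,"dy": 0,"dz": 0,"turn": 0},
    {"gripper": 0.3,"dx": 0,"dy": 0,"dz": -3,"turn": 0}
  ]
}}

```text
t: 22.0
position: [0.44, 0.3058, 0.0874]
ee_rot: [1.0, -0.001, -0.002, 0.002]
force: [-0.3, 0.6, 0.0]
opening: 0.0556
gripper_force: 0.0
```

```bash
python3 look.py | tail -n +3
```

```text
452.0 [397.4 233.6] [15.  33.3] 72 [ 0.56  -0.109  0.023]
43.5 [393.8 193.3] [7.1 7.8] 45 [ 0.667 -0.099  0.013]
484.5 [297.8 236.7] [110.   34.4] 89 [0.545 0.151 0.023]
```

>>> {"op": "apply_moves", "data": {
  "plan": [
    {"gripper": 0.3,"dx": 2.2,"dy": 4.0,"dz": 0,"turn": 0},
    {"gripper": 0.3,"dx": 2.2,"dy": 4.0,"dz": 0,"turn": 0},
    {"gripper": 0.3,"dx": 2.2,"dy": 4.0,"dz": 0,"turn": 0},
    {"gripper": 0.3,"dx": 2.3,"dy": 4.0,"dz": 0,"turn": 0},
    {"gripper": 0.3,"dx": 2.3,"dy": 4.0,"dz": 0,"turn": 0}
  ]
}}

```text
t: 22.55
position: [0.5539, 0.1056, 0.0901]
ee_rot: [1.0, -0.001, 0.001, -0.0]
force: [0.4, 0.3, 0.4]
opening: 0.0555
gripper_force: 0.0
```

>>> {"op": "apply_moves", "data": {
  "plan": [
    {"gripper": 0.3,"dx": 2.3,"dy": 4.1,"dz": 0,"turn": 0},
    {"gripper": 0.3,"dx": 2.3,"dy": 4.1,"dz": 0,"turn": 0},
    {"gripper": 0.3,"dx": 2.3,"dy": 4.1,"dz": 0,"turn": 0},
    {"gripper": 0.3,"dx": 2.3,"dy": 4.1,"dz": 0,"turn": 0},
    {"gripper": 0.3,"dx": 2.3,"dy": 4.1,"dz": 0,"turn": 0}
  ]
}}

```text
t: 23.05
position: [0.6683, -0.1001, 0.0901]
ee_rot: [1.0, -0.001, 0.001, 0.0]
force: [1.4, 0.3, 0.2]
opening: 0.0556
gripper_force: 0.0
```

>>> {"op": "apply_moves", "data": {
  "plan": [
    {"gripper": 0.3,"dx": 0,"dy": 0,"dz": 4,"turn": 0},
    {"gripper": 0.3,"dx": 0,"dy": 0,"dz": 0,"turn": 0},
    {"gripper": 0.3,"dx": 0,"dy": 0,"dz": 0,"turn": 0},
    {"gripper": 0.3,"dx": 0,"dy": 0,"dz": 4,"turn": 0},
    {"gripper": 0.3,"dx": 0,"dy": 0,"dz": 0,"turn": 0}
  ]
}}

```text
t: 23.55
position: [0.6652, -0.096, 0.0075]
ee_rot: [1.0, 0.0, -0.002, -0.0]
force: [-2.2, -0.4, -0.9]
opening: 0.0555
gripper_force: 0.0
```

>>> {"op": "apply_moves", "data": {
  "plan": [
    {"gripper": -1,"dx": 0,"dy": 0,"dz": 0,"turn": 0},
    {"gripper": -1,"dx": 0,"dy": 0,"dz": 0,"turn": 0},
    {"gripper": -1,"dx": 0,"dy": 0,"dz": 0,"turn": 0},
    {"gripper": -1,"dx": 0,"dy": 0,"dz": 0,"turn": 0},
    {"gripper": -1,"dx": 0,"dy": 0,"dz": 0,"turn": 0}
  ]
}}

```text
t: 24.05
position: [0.6688, -0.0969, 0.0117]
ee_rot: [1.0, -0.001, 0.002, 0.0]
force: [-1.1, 0.3, 6.8]
opening: 0.0162
gripper_force: 37.8
```

>>> {"op": "apply_moves", "data": {
  "plan": [
    {"gripper": -1,"dx": 0,"dy": 0,"dz": -3.5,"turn": 0},
    {"gripper": -1,"dx": 0,"dy": 0,"dz": -4,"turn": 0},
    {"gripper": -1,"dx": -2,"dy": -4,"dz": 0,"turn": 0},
    {"gripper": -1,"dx": -2,"dy": -4,"dz": 0,"turn": 0},
    {"gripper": -1,"dx": -2,"dy": -4,"dz": 0,"turn": 0}
  ]
}}

```text
t: 24.55
position: [0.6073, 0.0241, 0.0858]
ee_rot: [1.0, -0.001, 0.001, -0.0]
force: [0.9, 1.0, -0.2]
opening: 0.0161
gripper_force: 37.3
```

>>> {"op": "apply_moves", "data": {
  "plan": [
    {"gripper": -1,"dx": -2,"dy": -4,"dz": 0,"turn": 0},
    {"gripper": -1,"dx": -2,"dy": -4,"dz": 0,"turn": 0},
    {"gripper": -1,"dx": -2,"dy": -4,"dz": 0,"turn": 0},
    {"gripper": -1,"dx": -2,"dy": -4,"dz": 0,"turn": 0},
    {"gripper": -1,"dx": -2,"dy": -4,"dz": 0,"turn": 0}
  ]
}}

```text
t: 25.05
position: [0.5073, 0.2248, 0.0855]
ee_rot: [1.0, -0.001, 0.001, -0.0]
force: [0.8, 0.4, -0.8]
opening: 0.0162
gripper_force: 37.3
```

>>> {"op": "apply_moves", "data": {
  "plan": [
    {"gripper": -1,"dx": -2,"dy": -4,"dz": 0,"turn": 0},
    {"gripper": -1,"dx": -2,"dy": -4,"dz": 0,"turn": 0},
    {"gripper": -1,"dx": 0,"dy": 0,"dz": 2.5,"turn": 0},
    {"gripper": -1,"dx": 0,"dy": 0,"dz": 0,"turn": 0},
    {"gripper": -1,"dx": 0,"dy": 0,"dz": 0,"turn": 0}
  ]
}}

```text
t: 25.55
position: [0.4682, 0.3021, 0.0597]
ee_rot: [1.0, -0.001, -0.0, 0.001]
force: [0.3, -0.8, -0.7]
opening: 0.0164
gripper_force: 37.3
```

>>> {"op": "apply_moves", "data": {
  "plan": [
    {"gripper": 0.3,"dx": 0,"dy": 0,"dz": 0,"turn": 0},
    {"gripper": 0.3,"dx": 0,"dy": 0,"dz": 0,"turn": 0},
    {"gripper": 0.3,"dx": 0,"dy": 0,"dz": 0,"turn": 0},
    {"gripper": 0.3,"dx": 0,"dy": 0,"dz": -4.5,"turn": 0},
    {"gripper": 0.3,"dx": 0,"dy": 0,"dz": -4.5,"turn": 0}
  ]
}}

```text
t: 26.05
position: [0.4672, 0.3022, 0.1497]
ee_rot: [1.0, -0.001, -0.001, 0.001]
force: [1.3, 1.2, 0.7]
opening: 0.0554
gripper_force: 0.0
```

>>> {"op": "apply_moves", "data": {
  "plan": [
    {"gripper": -1,"dx": -1.5,"dy": 4,"dz": -2,"turn": 0},
    {"gripper": -1,"dx": -1.5,"dy": 4,"dz": -2,"turn": 0},
    {"gripper": -1,"dx": -1.5,"dy": 4,"dz": -2,"turn": 0},
    {"gripper": -1,"dx": -1.5,"dy": 4,"dz": -2,"turn": 0},
    {"gripper": -1,"dx": 0,"dy": 0,"dz": 0,"turn": 0}
  ]
}}

```text
t: 26.55
position: [0.4072, 0.1382, 0.2316]
ee_rot: [1.0, -0.004, 0.002, 0.001]
force: [0.3, 0.9, -0.2]
opening: -0.0
gripper_force: 0.0
```

Run:
```python
exec(open('look.py').read())
g=grab('scene')
a=cv2.resize(f['image'][165:310,195:425],(690,435),interpolation=cv2.INTER_CUBIC)
b=cv2.resize(g['image'][205:335,210:440],(690,390),interpolation=cv2.INTER_CUBIC)
cv2.imwrite('pics/c3.png',cv2.resize(np.vstack([a,b])[:,:],(480,574)))
cv2.imwrite('pics/c4.png',b)
```

```text
tray [[0.399, 0.41], [0.552, 0.373], [0.522, 0.253], [0.369, 0.291]] [[0.401, 0.398], [0.549, 0.362], [0.52, 0.247], [0.372, 0.284]]
mat [[0.692, 0.204], [0.712, -0.153], [0.416, -0.168], [0.395, 0.185]]
427.5 [397.  233.7] [15.  32.5] 72 [ 0.56  -0.108  0.023]
387.0 [299.5 230.3] [14.8 29.4] 81 [0.561 0.147 0.023]
```

View pics/c3.png

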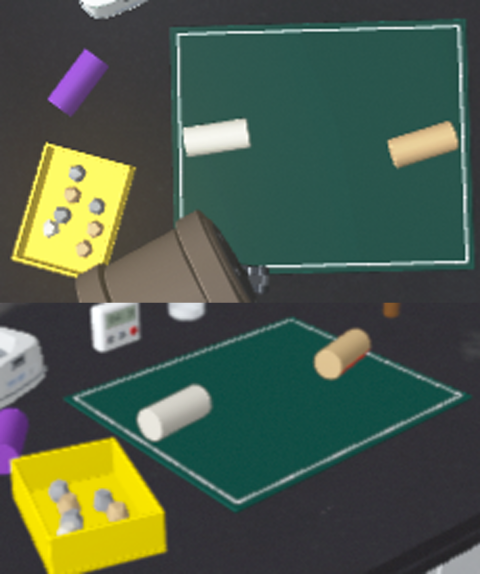

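All seven chips are in the tray (crop 72,200) and the mat holds only the cream core and the tan core, neither line facing up. The tan core's red line is low on the robot's side. Next, the core axes.

```bash
cat > cores.py <<'E'
from h import *
def rot(a): return np.array([np.cos(a),np.sin(a)])
def report():
  f=grab('top');im=f['image'];g=grab('scene')
  hsv=cv2.cvtColor(im,cv2.COLOR_BGR2HSV);H,S,V=[hsv[...,i].astype(int) for i in range(3)]
  roi=np.zeros(H.shape,bool);roi[178:295,279:420]=1
  B,G,R=[im[...,i].astype(int) for i in range(3)]
  bright=roi&(R>110)
  m=cv2.morphologyEx(bright.astype(np.uint8),cv2.MORPH_OPEN,np.ones((5,5)))
  red=roi&(R-G>45)&(R-B>45)&((H<12)|(H>170))
  for k in cv2.findContours(m,0,1)[0]:
    A=cv2.contourArea(k)
    if A<150: continue
    r=cv2.minAreaRect(k);mk=np.zeros_like(m);cv2.drawContours(mk,[k],-1,1,-1)
    c=at(f,*r[0],.023);b=cv2.boxPoints(r);e=[b[1]-b[0],b[2]-b[1]];e=max(e,key=np.linalg.norm)
    d=(at(f,*(np.array(r[0])+e/2),.023)-at(f,*(np.array(r[0])-e/2),.023))[:2];L=np.linalg.norm(d);d/=L
    if d[1]>0:d=-d
    n=np.array([-d[1],d[0]]) # points +x
    print('core px',np.round(r[0],1),'xy',np.round(c[:2],4),'len',round(L,3),'heading of tool x',round(np.arctan2(n[1],n[0]),3),'S',int(np.median(S[mk>0])))
    rp=np.argwhere(red&(cv2.dilate(mk,np.ones((5,5)))>0))
    if len(rp)>3:
      v,u=rp.mean(0);o,ry=ray(f,u,v);w=o-np.r_[c[:2],.023]
      # intersect ray with cylinder radius .019
      q=lambda p:np.array([p[:2]@n,p[2]]);a,b2=q(ry),q(w);aa,bb,cc=a@a,2*a@b2,b2@b2-.019**2;D=bb*bb-4*aa*cc
      t=(-bb-np.sqrt(max(D,0)))/2/aa;p=b2+t*a
      print('   red n',len(rp),'px',round(u,1),round(v,1),'angle from up (+ toward +x)',round(np.arctan2(p[0],p[1]),3),'roll mm',round(-1000*.019*np.arctan2(p[0],p[1]),1))
  # scene red
  im=g['image'];B,G,R=[im[...,i].astype(int) for i in range(3)];hh=cv2.cvtColor(im,cv2.COLOR_BGR2HSV)[...,0]
  rd=(R-G>60)&(R-B>60)&((hh<9)|(hh>172));rd[:210]=0;rd[310:]=0;rd[:,:250]=0;rd[:,430:]=0
  for k in cv2.findContours(rd.astype(np.uint8),0,1)[0]:
    if len(k)>3: print('scene red',k.reshape(-1,2).mean(0),len(k))
  return f,g
if __name__=='__main__': report()
E
python3 cores.py
```

```text
core px [286.9 282.5] xy [0.4237 0.1758] len 0.077 heading of tool x -1.094 S 53
core px [397.4 233.5] xy [ 0.5601 -0.1093] len 0.087 heading of tool x 0.351 S 90
core px [298.1 230.4] xy [0.5611 0.1505] len 0.083 heading of tool x 0.193 S 11
scene red [377.5        234.33333333] 6
scene red [382.   230.75] 4
scene red [273.28571429 217.85714286] 7
```

Run:
```python
from h import *
g=grab('scene')
for nm,c,h,px in[('tan',(.5601,-.1093),.351,[(377.5,234.3),(382,230.8)]),('cream',(.5611,.1505),.193,[])]:
    n=np.array([np.cos(h),np.sin(h)]);C=np.r_[c,.023]
    q=lambda p:np.array([p[:2]@n,p[2]])
    cam=q(np.array(g['T'])[:3,3]-C);print(nm,'cam dir angle',np.arctan2(*cam),'visible +-',np.arccos(.019/np.hypot(*cam)))
    for p in px:
        o,r=ray(g,*p);a,b=q(r),q(o-C);aa,bb,cc=a@a,2*a@b,b@b-.019**2;D=bb*bb-4*aa*cc
        t=(-bb-np.sqrt(max(D,0)))/2/aa;x=b+t*a;print(p,D>0,np.arctan2(*x))
```

```text
tan cam dir angle -0.7404293143918688 visible +- 1.5461451309370837
(377.5, 234.3) True -1.84600623067193
(382, 230.8) True -1.9077479417851555
cream cam dir angle -0.9124972768213617 visible +- 1.5503670834268817
```

>>> {"op": "apply_moves", "data": {
  "plan": [
    {"gripper": 0,"dx": 1.8,"dy": 4.4,"dz": 0,"turn": 0},
    {"gripper": 0,"dx": 1.8,"dy": 4.4,"dz": 0,"turn": 0},
    {"gripper": 0,"dx": 1.8,"dy": 4.4,"dz": 0,"turn": 0},
    {"gripper": 0,"dx": 1.8,"dy": 4.4,"dz": 0,"turn": 0},
    {"gripper": 0,"dx": 1.7,"dy": 4.4,"dz": 0,"turn": 0}
  ]
}}

```text
t: 27.3
position: [0.4974, -0.0776, 0.2285]
ee_rot: [1.0, 0.0, -0.0, -0.0]
force: [0.8, 0.5, 0.3]
opening: 0.0427
gripper_force: 0.0
```

>>> {"op": "apply_moves", "data": {
  "plan": [
    {"gripper": 0,"dx": 1.7,"dy": 4.4,"dz": 0,"turn": 0},
    {"gripper": 0,"dx": 0,"dy": 0,"dz": 0,"turn": -0.14},
    {"gripper": 0,"dx": 0,"dy": 0,"dz": 0,"turn": -0.14},
    {"gripper": 0,"dx": 0,"dy": 0,"dz": 0,"turn": -0.07},
    {"gripper": 0,"dx": 0,"dy": 0,"dz": 0,"turn": 0}
  ]
}}

```text
t: 27.8
position: [0.5138, -0.1199, 0.2283]
ee_rot: [0.985, 0.175, -0.001, -0.001]
force: [-0.5, -0.1, -1.0]
opening: 0.0425
gripper_force: 0.0
```

>>> {"op": "apply_moves", "data": {
  "plan": [
    {"gripper": 0,"dx": 0,"dy": 0,"dz": 5,"turn": 0},
    {"gripper": 0,"dx": 0,"dy": 0,"dz": 5,"turn": 0},
    {"gripper": 0,"dx": 0,"dy": 0,"dz": 5,"turn": 0},
    {"gripper": 0,"dx": 0,"dy": 0,"dz": 0,"turn": 0},
    {"gripper": 0,"dx": 0,"dy": 0,"dz": 0,"turn": 0}
  ]
}}

```text
t: 28.3
position: [0.5133, -0.1202, 0.0794]
ee_rot: [0.985, 0.173, -0.001, -0.0]
force: [-0.1, -0.6, 1.2]
opening: 0.0426
gripper_force: 0.0
```

>>> {"op": "apply_moves", "data": {
  "plan": [
    {"gripper": 0,"dx": 0,"dy": 0.6,"dz": 3,"turn": 0},
    {"gripper": 0,"dx": 0,"dy": 0,"dz": 3.4,"turn": 0},
    {"gripper": 0,"dx": 0,"dy": 0,"dz": 0,"turn": 0},
    {"gripper": 0,"dx": 0.6,"dy": 0,"dz": 0,"turn": 0},
    {"gripper": 0,"dx": 0.6,"dy": 0,"dz": 0,"turn": 0}
  ]
}}

```text
t: 28.8
position: [0.5291, -0.1224, 0.0181]
ee_rot: [0.985, 0.173, 0.002, 0.001]
force: [0.3, -0.5, 0.6]
opening: 0.0426
gripper_force: 0.0
```

>>> {"op": "apply_moves", "data": {
  "plan": [
    {"gripper": 0,"dx": 0.3,"dy": 0,"dz": 0,"turn": 0},
    {"gripper": 0,"dx": 0.3,"dy": 0,"dz": 0,"turn": 0},
    {"gripper": 0,"dx": 0.3,"dy": 0,"dz": 0,"turn": 0},
    {"gripper": 0,"dx": 0.3,"dy": 0,"dz": 0,"turn": 0},
    {"gripper": 0,"dx": 0.3,"dy": 0,"dz": 0,"turn": 0}
  ]
}}

```text
t: 29.3
position: [0.5409, -0.1173, 0.0154]
ee_rot: [0.985, 0.173, -0.0, 0.0]
force: [-0.7, -0.3, 0.8]
opening: 0.0424
gripper_force: 0.1
```

>>> {"op": "apply_moves", "data": {
  "plan": [
    {"gripper": 0,"dx": 0.3,"dy": 0,"dz": 0,"turn": 0},
    {"gripper": 0,"dx": 0.3,"dy": 0,"dz": 0,"turn": 0},
    {"gripper": 0,"dx": 0.3,"dy": 0,"dz": 0,"turn": 0},
    {"gripper": 0,"dx": 0.3,"dy": 0,"dz": 0,"turn": 0},
    {"gripper": 0,"dx": 0,"dy": 0,"dz": 0,"turn": 0}
  ]
}}

```text
t: 29.8
position: [0.5525, -0.113, 0.0153]
ee_rot: [0.985, 0.174, 0.0, -0.0]
force: [-0.7, 0.6, 0.3]
opening: 0.0427
gripper_force: 0.0
```

Run:
```python
from cores import *
f,g=report()
a=cv2.resize(f['image'][165:310,195:425],(690,435),interpolation=cv2.INTER_CUBIC)
b=cv2.resize(g['image'][205:335,210:440],(690,390),interpolation=cv2.INTER_CUBIC)
cv2.imwrite('pics/c5.png',cv2.resize(np.vstack([a,b]),(480,574)))
```

```text
core px [298.2 230.4] xy [0.561  0.1505] len 0.083 heading of tool x 0.185 S 11
core px [387.7 227.6] xy [ 0.575  -0.0838] len 0.049 heading of tool x 0.351 S 90
   red n 20 px 386.4 233.3 angle from up (+ toward +x) -0.784 roll mm 14.9
core px [410.5 246.5] xy [ 0.5272 -0.1442] len 0.149 heading of tool x -1.551 S 47
scene red [366.91666667 226.41666667] 12
scene red [273.28571429 217.85714286] 7
```

View pics/c5.png

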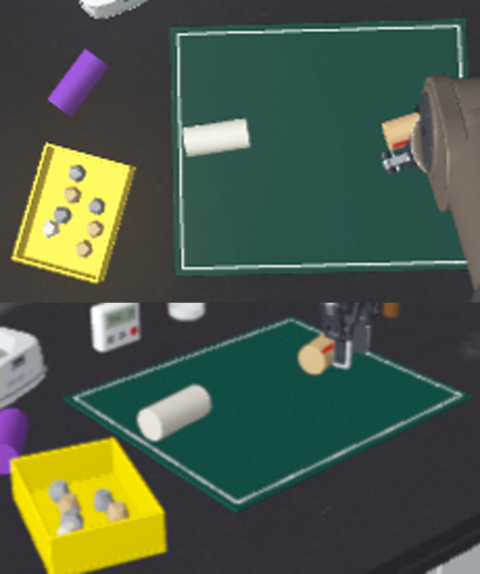

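The red line is now visible on the robot's side, upper (crop 398,145). About 15 mm of roll remains.

>>> {"op": "apply_moves", "data": {
  "plan": [
    {"gripper": 0,"dx": 0.3,"dy": 0,"dz": 0,"turn": 0},
    {"gripper": 0,"dx": 0.3,"dy": 0,"dz": 0,"turn": 0},
    {"gripper": 0,"dx": 0.2,"dy": 0,"dz": 0,"turn": 0},
    {"gripper": 0,"dx": 0.2,"dy": 0,"dz": 0,"turn": 0},
    {"gripper": 0,"dx": 0.1,"dy": 0,"dz": 0,"turn": 0}
  ]
}}

```text
t: 30.4
position: [0.5626, -0.1093, 0.0153]
ee_rot: [0.985, 0.174, 0.0, -0.0]
force: [0.0, -0.1, 1.0]
opening: 0.043
gripper_force: 0.0
```

>>> {"op": "apply_moves", "data": {
  "plan": [
    {"gripper": 0,"dx": 0.1,"dy": 0,"dz": 0,"turn": 0},
    {"gripper": 0,"dx": 0,"dy": 0,"dz": 0,"turn": 0},
    {"gripper": 0,"dx": -1.0,"dy": 0,"dz": 0,"turn": 0},
    {"gripper": 0,"dx": -4,"dy": 0,"dz": 0,"turn": 0},
    {"gripper": 0,"dx": -4,"dy": 0,"dz": 0,"turn": 0}
  ]
}}

```text
t: 30.9
position: [0.4774, -0.14, 0.0152]
ee_rot: [0.985, 0.174, 0.0, 0.0]
force: [-0.7, -0.9, -0.5]
opening: 0.0428
gripper_force: 0.0
```

>>> {"op": "apply_moves", "data": {
  "plan": [
    {"gripper": 0,"dx": -3,"dy": -3,"dz": -2,"turn": 0},
    {"gripper": 0,"dx": 0,"dy": -4,"dz": -2,"turn": 0},
    {"gripper": 0,"dx": 0,"dy": -4,"dz": -2,"turn": 0},
    {"gripper": 0,"dx": 0,"dy": 0,"dz": 0,"turn": 0},
    {"gripper": 0,"dx": 0,"dy": 0,"dz": 0,"turn": 0}
  ]
}}

```text
t: 31.4
position: [0.4127, -0.0466, 0.0758]
ee_rot: [0.985, 0.174, 0.001, 0.0]
force: [0.1, -0.2, 0.2]
opening: 0.0429
gripper_force: 0.0
```

```bash
python3 cores.py
```

```text
core px [393.5 290. ] xy [ 0.4128 -0.1025] len 0.08 heading of tool x 0.031 S 47
core px [298.2 230.4] xy [0.561  0.1505] len 0.083 heading of tool x 0.185 S 11
core px [393.5 222. ] xy [ 0.5901 -0.0986] len 0.087 heading of tool x 0.351 S 92
   red n 86 px 394.8 223.7 angle from up (+ toward +x) -0.326 roll mm 6.2
scene red [273.28571429 217.85714286] 7
scene red [365.5        220.69230769] 26
```

```bash
cat > ang.py <<'E'
from h import *
def ang(f,c,h,box,nm):
    n=np.array([np.cos(h),np.sin(h)]);C=np.r_[c,.023];q=lambda p:np.array([p[:2]@n,p[2]])
    im=f['image'].astype(int);B,G,R=im[...,0],im[...,1],im[...,2];w=np.clip(R-(G+B)/2,0,None)
    u0,v0=pix(f,C);m=np.zeros(w.shape,bool);k=box;m[int(v0-k):int(v0+k),int(u0-k):int(u0+k)]=1
    r=m&((R-G)>60)&((R-B)>60)
    if r.sum()<4: print(nm,'no red',r.sum());return
    A=[]
    for v,u in np.argwhere(r):
        o,d=ray(f,u,v);a,b=q(d),q(o-C);aa,bb,cc=a@a,2*a@b,b@b-.019**2;D=bb*bb-4*aa*cc
        t=(-bb-np.sqrt(max(D,0)))/2/aa;A.append(np.arctan2(*(b+t*a)))
    print(nm,'n',len(A),'angle mean/median',np.round([np.mean(A),np.median(A)],3))
if __name__=='__main__':
    import sys
    x,y,h=map(float,sys.argv[1:4]);
    for n in('top','scene'): ang(grab(n),(x,y),h,20,n)
E
python3 ang.py .5901 -.0986 .351; python3 ang.py .5911 -.0979 .351
```

```text
top n 86 angle mean/median [-0.328 -0.326]
scene n 41 angle mean/median [-0.314 -0.308]
top n 86 angle mean/median [-0.394 -0.391]
scene n 41 angle mean/median [-0.363 -0.357]
```

>>> {"op": "apply_moves", "data": {
  "plan": [
    {"gripper": 0,"dx": 3,"dy": 3.7,"dz": 0,"turn": 0},
    {"gripper": 0,"dx": 3,"dy": 3.7,"dz": 0,"turn": 0},
    {"gripper": 0,"dx": 3,"dy": 3.6,"dz": 0,"turn": 0},
    {"gripper": 0,"dx": 0,"dy": 0,"dz": 3,"turn": 0},
    {"gripper": 0,"dx": 0,"dy": 0,"dz": 3,"turn": 0}
  ]
}}

```text
t: 32.2
position: [0.5369, -0.1212, 0.0143]
ee_rot: [0.985, 0.172, 0.001, 0.0]
force: [-0.8, 0.7, -0.7]
opening: 0.0424
gripper_force: 0.0
```

>>> {"op": "apply_moves", "data": {
  "plan": [
    {"gripper": 0,"dx": 0,"dy": 0,"dz": 0,"turn": 0},
    {"gripper": 0,"dx": 0,"dy": 0,"dz": 0,"turn": 0},
    {"gripper": 0,"dx": 0,"dy": 0,"dz": 0,"turn": 0},
    {"gripper": 0,"dx": 0,"dy": 0,"dz": 0,"turn": 0},
    {"gripper": 0,"dx": 0,"dy": 0,"dz": 0,"turn": 0}
  ]
}}

```text
t: 32.7
position: [0.5358, -0.1195, 0.0165]
ee_rot: [0.985, 0.173, 0.001, 0.0]
force: [-0.2, -0.0, -0.1]
opening: 0.0427
gripper_force: 0.0
```

>>> {"op": "apply_moves", "data": {
  "plan": [
    {"gripper": 0,"dx": 1.0,"dy": 0,"dz": 0,"turn": 0},
    {"gripper": 0,"dx": 0.6,"dy": 0,"dz": 0,"turn": 0},
    {"gripper": 0,"dx": 0.4,"dy": 0,"dz": 0,"turn": 0},
    {"gripper": 0,"dx": 0.3,"dy": 0,"dz": 0,"turn": 0},
    {"gripper": 0,"dx": 0.3,"dy": 0,"dz": 0,"turn": 0}
  ]
}}

```text
t: 33.2
position: [0.5597, -0.1103, 0.0152]
ee_rot: [0.985, 0.174, -0.0, -0.0]
force: [-0.4, 0.4, 0.6]
opening: 0.0427
gripper_force: 0.0
```

>>> {"op": "apply_moves", "data": {
  "plan": [
    {"gripper": 0,"dx": 0.2,"dy": 0,"dz": 0,"turn": 0},
    {"gripper": 0,"dx": 0.2,"dy": 0,"dz": 0,"turn": 0},
    {"gripper": 0,"dx": 0.2,"dy": 0,"dz": 0,"turn": 0},
    {"gripper": 0,"dx": 0.2,"dy": 0,"dz": 0,"turn": 0},
    {"gripper": 0,"dx": 0.2,"dy": 0,"dz": 0,"turn": 0}
  ]
}}

```text
t: 33.7
position: [0.569, -0.1071, 0.0153]
ee_rot: [0.985, 0.173, -0.0, 0.0]
force: [0.8, -0.3, -0.6]
opening: 0.0429
gripper_force: 0.1
```

>>> {"op": "apply_moves", "data": {
  "plan": [
    {"gripper": 0,"dx": 0,"dy": 0,"dz": 0,"turn": 0},
    {"gripper": 0,"dx": 0,"dy": 0,"dz": 0,"turn": 0},
    {"gripper": 0,"dx": -1,"dy": 0,"dz": 0,"turn": 0},
    {"gripper": 0,"dx": -4,"dy": 0,"dz": 0,"turn": 0},
    {"gripper": 0,"dx": -4,"dy": 0,"dz": 0,"turn": 0}
  ]
}}

```text
t: 34.2
position: [0.483, -0.138, 0.0152]
ee_rot: [0.985, 0.174, 0.0, 0.0]
force: [0.5, -0.8, -0.4]
opening: 0.0428
gripper_force: 0.0
```

>>> {"op": "apply_moves", "data": {
  "plan": [
    {"gripper": 0,"dx": -3,"dy": -3,"dz": -2,"turn": 0},
    {"gripper": 0,"dx": 0,"dy": -4,"dz": -2,"turn": 0},
    {"gripper": 0,"dx": 0,"dy": -4,"dz": -2,"turn": 0},
    {"gripper": 0,"dx": 0,"dy": 0,"dz": 0,"turn": 0},
    {"gripper": 0,"dx": 0,"dy": 0,"dz": 0,"turn": 0}
  ]
}}

```text
t: 34.7
position: [0.4183, -0.0446, 0.0759]
ee_rot: [0.985, 0.174, 0.001, 0.0]
force: [0.9, -0.4, 0.0]
opening: 0.0429
gripper_force: 0.0
```

```bash
python3 cores.py; python3 ang.py .5955 -.0965 .351
```

```text
core px [392.3 288.4] xy [ 0.4168 -0.0992] len 0.083 heading of tool x 0.173 S 47
core px [298.2 230.4] xy [0.561  0.1505] len 0.083 heading of tool x 0.185 S 11
core px [392.6 219.3] xy [ 0.5971 -0.0961] len 0.087 heading of tool x 0.351 S 93
   red n 86 px 393.2 218.3 angle from up (+ toward +x) 0.059 roll mm -1.1
scene red [273.28571429 217.85714286] 7
scene red [360.78571429 218.67857143] 28
top n 86 angle mean/median [0.149 0.148]
scene n 35 angle mean/median [0.199 0.18 ]
```

>>> {"op": "apply_moves", "data": {
  "plan": [
    {"gripper": 0,"dx": 0,"dy": 0,"dz": -2,"turn": 0.08},
    {"gripper": 0,"dx": 0,"dy": 0,"dz": 0,"turn": 0.08},
    {"gripper": 0,"dx": 0,"dy": 0,"dz": 0,"turn": 0},
    {"gripper": 0,"dx": 3.8,"dy": -2.7,"dz": 0,"turn": 0},
    {"gripper": 0,"dx": 3.8,"dy": -2.7,"dz": 0,"turn": 0}
  ]
}}

```text
t: 35.4
position: [0.4833, 0.0215, 0.0947]
ee_rot: [0.996, 0.093, -0.001, 0.001]
force: [1.6, 0.1, 0.1]
opening: 0.0426
gripper_force: 0.0
```

>>> {"op": "apply_moves", "data": {
  "plan": [
    {"gripper": 0,"dx": 3.8,"dy": -2.7,"dz": 0,"turn": 0},
    {"gripper": 0,"dx": 3.8,"dy": -2.8,"dz": 0,"turn": 0},
    {"gripper": 0,"dx": 3.8,"dy": -2.8,"dz": 0,"turn": 0},
    {"gripper": 0,"dx": 3.8,"dy": -2.8,"dz": 0,"turn": 0},
    {"gripper": 0,"dx": 0,"dy": 0,"dz": 0,"turn": 0}
  ]
}}

```text
t: 35.9
position: [0.6144, 0.1662, 0.0941]
ee_rot: [0.995, 0.098, 0.001, -0.002]
force: [-0.2, 1.0, -0.6]
opening: 0.043
gripper_force: 0.0
```

>>> {"op": "apply_moves", "data": {
  "plan": [
    {"gripper": 0,"dx": 0,"dy": 0,"dz": 0,"turn": 0},
    {"gripper": 0,"dx": 0,"dy": 0,"dz": 0,"turn": 0},
    {"gripper": 0,"dx": 0,"dy": 0,"dz": 0,"turn": 0},
    {"gripper": 0,"dx": 0,"dy": 0,"dz": 0,"turn": 0},
    {"gripper": 0,"dx": 0,"dy": 0,"dz": 0,"turn": 0}
  ]
}}

```text
t: 36.4
position: [0.6114, 0.1594, 0.0955]
ee_rot: [0.996, 0.094, 0.0, 0.0]
force: [0.8, 0.7, -0.0]
opening: 0.0424
gripper_force: 0.0
```

```bash
python3 ang.py .5971 -.0961 .351
```

```text
top n 86 angle mean/median [0.061 0.061]
scene n 35 angle mean/median [0.09 0.08]
```

>>> {"op": "apply_moves", "data": {
  "plan": [
    {"gripper": 0,"dx": 0,"dy": 0,"dz": 4,"turn": 0},
    {"gripper": 0,"dx": 0,"dy": 0,"dz": 4,"turn": 0},
    {"gripper": 0,"dx": 0,"dy": 0,"dz": 0,"turn": 0},
    {"gripper": 0,"dx": -1,"dy": 0,"dz": 0,"turn": 0},
    {"gripper": 0,"dx": -0.6,"dy": 0,"dz": 0,"turn": 0}
  ]
}}

```text
t: 37.0
position: [0.596, 0.1575, 0.0172]
ee_rot: [0.996, 0.094, 0.001, -0.0]
force: [0.3, -0.7, 0.7]
opening: 0.0427
gripper_force: 0.0
```

>>> {"op": "apply_moves", "data": {
  "plan": [
    {"gripper": 0,"dx": -0.3,"dy": 0,"dz": 0,"turn": 0},
    {"gripper": 0,"dx": -0.3,"dy": 0,"dz": 0,"turn": 0},
    {"gripper": 0,"dx": -0.3,"dy": 0,"dz": 0,"turn": 0},
    {"gripper": 0,"dx": -0.3,"dy": 0,"dz": 0,"turn": 0},
    {"gripper": 0,"dx": -0.3,"dy": 0,"dz": 0,"turn": 0}
  ]
}}

```text
t: 37.5
position: [0.581, 0.1543, 0.0155]
ee_rot: [0.996, 0.094, 0.0, -0.0]
force: [0.4, 0.1, 0.0]
opening: 0.0431
gripper_force: 0.1
```

>>> {"op": "apply_moves", "data": {
  "plan": [
    {"gripper": 0,"dx": -0.3,"dy": 0,"dz": 0,"turn": 0},
    {"gripper": 0,"dx": -0.3,"dy": 0,"dz": 0,"turn": 0},
    {"gripper": 0,"dx": -0.3,"dy": 0,"dz": 0,"turn": 0},
    {"gripper": 0,"dx": -0.3,"dy": 0,"dz": 0,"turn": 0},
    {"gripper": 0,"dx": -0.3,"dy": 0,"dz": 0,"turn": 0}
  ]
}}

```text
t: 38.0
position: [0.5661, 0.1514, 0.0152]
ee_rot: [0.996, 0.094, -0.0, 0.0]
force: [0.3, -0.1, 0.6]
opening: 0.0427
gripper_force: 0.1
```

```bash
python3 cores.py; python3 ang.py .539 .146 .19
```

```text
core px [305. 283.] xy [0.4239 0.1283] len 0.058 heading of tool x 0.03 S 50
core px [392.6 219.3] xy [ 0.5971 -0.0961] len 0.087 heading of tool x 0.351 S 92
   red n 86 px 393.2 218.3 angle from up (+ toward +x) 0.059 roll mm -1.1
core px [293.5 234.5] xy [0.55   0.1624] len 0.234 heading of tool x -1.539 S 51
core px [299.7 198.7] xy [0.6448 0.1491] len 0.095 heading of tool x -1.023 S 46
scene red [273.375 217.625] 8
scene red [360.78571429 218.75      ] 28
top no red 0
scene no red 0
```

>>> {"op": "apply_moves", "data": {
  "plan": [
    {"gripper": 0,"dx": -0.3,"dy": 0,"dz": 0,"turn": 0},
    {"gripper": 0,"dx": -0.3,"dy": 0,"dz": 0,"turn": 0},
    {"gripper": 0,"dx": -0.2,"dy": 0,"dz": 0,"turn": 0},
    {"gripper": 0,"dx": -0.1,"dy": 0,"dz": 0,"turn": 0},
    {"gripper": 0,"dx": 0,"dy": 0,"dz": 0,"turn": 0}
  ]
}}

```text
t: 38.7
position: [0.5573, 0.1498, 0.0153]
ee_rot: [0.996, 0.094, -0.0, 0.0]
force: [-0.3, 0.6, -0.4]
opening: 0.0427
gripper_force: 0.0
```

>>> {"op": "apply_moves", "data": {
  "plan": [
    {"gripper": 0,"dx": 1,"dy": 0,"dz": 0,"turn": 0},
    {"gripper": 0,"dx": 3,"dy": 0,"dz": -2,"turn": 0},
    {"gripper": 0,"dx": 0,"dy": 4,"dz": -2,"turn": 0},
    {"gripper": 0,"dx": 0,"dy": 4.5,"dz": -2,"turn": 0},
    {"gripper": 0,"dx": 0,"dy": 4.5,"dz": 0,"turn": 0}
  ]
}}

```text
t: 39.2
position: [0.6243, 0.0288, 0.0783]
ee_rot: [0.995, 0.095, 0.003, -0.0]
force: [0.6, -0.6, -0.8]
opening: 0.0428
gripper_force: 0.0
```

>>> {"op": "apply_moves", "data": {
  "plan": [
    {"gripper": 0,"dx": 0,"dy": 4,"dz": 0,"turn": 0},
    {"gripper": 0,"dx": 0,"dy": 0,"dz": 0,"turn": 0},
    {"gripper": 0,"dx": 0,"dy": 0,"dz": 0,"turn": 0},
    {"gripper": 0,"dx": 0,"dy": 0,"dz": 0,"turn": 0},
    {"gripper": 0,"dx": 0,"dy": 0,"dz": 0,"turn": 0}
  ]
}}

```text
t: 39.7
position: [0.6288, -0.0078, 0.0753]
ee_rot: [0.995, 0.095, 0.0, -0.0]
force: [0.1, 0.6, 0.8]
opening: 0.0426
gripper_force: 0.0
```

```bash
python3 cores.py; python3 ang.py .529 .144 .19
```

```text
core px [392.5 280.5] xy [ 0.4373 -0.0994] len 0.075 heading of tool x 0.031 S 47
core px [300.4 244.4] xy [0.5246 0.1435] len 0.083 heading of tool x 0.194 S 11
   red n 64 px 299.3 239.6 angle from up (+ toward +x) 0.681 roll mm -12.9
core px [374.9 219.7] xy [ 0.5948 -0.0499] len 0.253 heading of tool x -1.237 S 47
scene red [273.375 217.625] 8
scene red [360.62068966 218.75862069] 29
top n 64 angle mean/median [0.401 0.395]
scene no red 0
```

>>> {"op": "apply_moves", "data": {
  "plan": [
    {"gripper": 0,"dx": -0.6,"dy": -4.2,"dz": 0,"turn": 0},
    {"gripper": 0,"dx": -0.6,"dy": -4.2,"dz": 0,"turn": 0},
    {"gripper": 0,"dx": -0.6,"dy": -4.2,"dz": 0,"turn": 0},
    {"gripper": 0,"dx": -0.6,"dy": -4.2,"dz": 0,"turn": 0},
    {"gripper": 0,"dx": 0,"dy": 0,"dz": 0,"turn": 0}
  ]
}}

```text
t: 40.4
position: [0.5708, 0.1595, 0.0757]
ee_rot: [0.995, 0.099, -0.0, -0.002]
force: [0.2, 0.0, 0.6]
opening: 0.0426
gripper_force: 0.0
```

>>> {"op": "apply_moves", "data": {
  "plan": [
    {"gripper": 0,"dx": 0,"dy": 0,"dz": 0,"turn": 0},
    {"gripper": 0,"dx": 0,"dy": 0,"dz": 3,"turn": 0},
    {"gripper": 0,"dx": 0,"dy": 0,"dz": 3,"turn": 0},
    {"gripper": 0,"dx": 0,"dy": 0,"dz": 0,"turn": 0},
    {"gripper": 0,"dx": 0,"dy": 0,"dz": 0,"turn": 0}
  ]
}}

```text
t: 40.9
position: [0.5738, 0.1496, 0.0154]
ee_rot: [0.996, 0.093, -0.001, 0.0]
force: [1.0, 0.1, 0.4]
opening: 0.0425
gripper_force: 0.0
```

>>> {"op": "apply_moves", "data": {
  "plan": [
    {"gripper": 0,"dx": 0,"dy": 0,"dz": 0,"turn": 0},
    {"gripper": 0,"dx": 0,"dy": 0,"dz": 0,"turn": 0},
    {"gripper": 0,"dx": 0,"dy": 0,"dz": 0,"turn": 0},
    {"gripper": 0,"dx": 0,"dy": 0,"dz": 0,"turn": 0},
    {"gripper": 0,"dx": 0,"dy": 0,"dz": 0,"turn": 0}
  ]
}}

```text
t: 41.4
position: [0.5738, 0.1509, 0.0156]
ee_rot: [0.996, 0.094, 0.0, -0.0]
force: [-0.3, 0.6, -0.3]
opening: 0.0432
gripper_force: 0.0
```

>>> {"op": "apply_moves", "data": {
  "plan": [
    {"gripper": 0,"dx": -1,"dy": 0,"dz": 0,"turn": 0},
    {"gripper": 0,"dx": -0.4,"dy": 0,"dz": 0,"turn": 0},
    {"gripper": 0,"dx": -0.3,"dy": 0,"dz": 0,"turn": 0},
    {"gripper": 0,"dx": -0.2,"dy": 0,"dz": 0,"turn": 0},
    {"gripper": 0,"dx": -0.2,"dy": 0,"dz": 0,"turn": 0}
  ]
}}

```text
t: 41.9
position: [0.5529, 0.1469, 0.0153]
ee_rot: [0.996, 0.094, 0.0, -0.0]
force: [-0.4, 0.0, 0.2]
opening: 0.0426
gripper_force: 0.0
```

>>> {"op": "apply_moves", "data": {
  "plan": [
    {"gripper": 0,"dx": -0.2,"dy": 0,"dz": 0,"turn": 0},
    {"gripper": 0,"dx": -0.2,"dy": 0,"dz": 0,"turn": 0},
    {"gripper": 0,"dx": -0.2,"dy": 0,"dz": 0,"turn": 0},
    {"gripper": 0,"dx": -0.2,"dy": 0,"dz": 0,"turn": 0},
    {"gripper": 0,"dx": -0.1,"dy": 0,"dz": 0,"turn": 0}
  ]
}}

```text
t: 42.4
position: [0.5439, 0.1451, 0.0153]
ee_rot: [0.996, 0.094, -0.0, 0.0]
force: [0.5, -0.4, 1.1]
opening: 0.0425
gripper_force: 0.0
```

>>> {"op": "apply_moves", "data": {
  "plan": [
    {"gripper": 0,"dx": -0.1,"dy": 0,"dz": 0,"turn": 0},
    {"gripper": 0,"dx": -0.1,"dy": 0,"dz": 0,"turn": 0},
    {"gripper": 0,"dx": 0,"dy": 0,"dz": 0,"turn": 0},
    {"gripper": 0,"dx": 1,"dy": 0,"dz": 0,"turn": 0},
    {"gripper": 0,"dx": 3,"dy": 0,"dz": -1,"turn": 0}
  ]
}}

```text
t: 42.9
position: [0.5793, 0.1518, 0.0242]
ee_rot: [0.996, 0.095, -0.002, 0.001]
force: [0.8, -0.1, 0.1]
opening: 0.0428
gripper_force: 0.0
```

>>> {"op": "apply_moves", "data": {
  "plan": [
    {"gripper": 0,"dx": 0,"dy": 4,"dz": -2,"turn": 0},
    {"gripper": 0,"dx": 0,"dy": 4,"dz": -2,"turn": 0},
    {"gripper": 0,"dx": 0,"dy": 4.5,"dz": -2,"turn": 0},
    {"gripper": 0,"dx": 0,"dy": 4.5,"dz": 0,"turn": 0},
    {"gripper": 0,"dx": 0,"dy": 0,"dz": 0,"turn": 0}
  ]
}}

```text
t: 43.4
position: [0.6154, -0.0243, 0.086]
ee_rot: [0.996, 0.089, 0.001, 0.003]
force: [-1.1, 0.5, 0.0]
opening: 0.0429
gripper_force: 0.0
```

```bash
python3 cores.py; python3 ang.py .512 .141 .19
```

```text
core px [404.  286.5] xy [ 0.4227 -0.1295] len 0.062 heading of tool x 0.031 S 47
core px [301.2 249.9] xy [0.5102 0.1409] len 0.082 heading of tool x 0.194 S 15
   red n 78 px 301.2 250.5 angle from up (+ toward +x) -0.126 roll mm 2.4
core px [413.  188.4] xy [ 0.6799 -0.1475] len 0.062 heading of tool x -1.307 S 46
core px [382.  225.6] xy [ 0.5799 -0.0689] len 0.28 heading of tool x -1.245 S 47
scene red [310.         257.54545455] 44
scene red [273.375 217.625] 8
scene red [360.62068966 218.82758621] 29
top n 76 angle mean/median [-0.227 -0.227]
scene n 46 angle mean/median [-0.201 -0.206]
```

>>> {"op": "apply_moves", "data": {
  "plan": [
    {"gripper": 0,"dx": 0,"dy": 0,"dz": -4,"turn": 0},
    {"gripper": 0,"dx": 0,"dy": 0,"dz": -4,"turn": 0},
    {"gripper": 0,"dx": -4,"dy": 0,"dz": -1,"turn": 0},
    {"gripper": 0,"dx": -4,"dy": 0,"dz": -1,"turn": 0},
    {"gripper": 0,"dx": -4,"dy": 0,"dz": -1,"turn": 0}
  ]
}}

```text
t: 44.1
position: [0.4942, -0.0353, 0.1955]
ee_rot: [0.995, 0.096, -0.0, -0.0]
force: [-0.4, 0.0, 1.0]
opening: 0.0426
gripper_force: 0.0
```

>>> {"op": "apply_moves", "data": {
  "plan": [
    {"gripper": 0,"dx": -4,"dy": 0,"dz": 0,"turn": 0},
    {"gripper": 0,"dx": -3,"dy": 3,"dz": 0,"turn": 0},
    {"gripper": 0,"dx": 0,"dy": 4,"dz": 0,"turn": 0},
    {"gripper": 0,"dx": 0,"dy": 0,"dz": 0,"turn": 0},
    {"gripper": 0,"dx": 0,"dy": 0,"dz": 0,"turn": 0}
  ]
}}

```text
t: 44.6
position: [0.4402, -0.1183, 0.1953]
ee_rot: [0.996, 0.094, 0.0, -0.0]
force: [-0.2, 0.6, 0.2]
opening: 0.0428
gripper_force: 0.0
```

Run:
```python
from cores import *
from ang import ang
f,g=report()
for F,n in((f,'top'),(g,'scene')):
    ang(F,(.5102,.1409),.194,20,n+' cream');ang(F,(.5971,-.0961),.351,20,n+' tan')
a=cv2.resize(f['image'][165:310,195:425],(690,435),interpolation=cv2.INTER_CUBIC)
b=cv2.resize(g['image'][205:335,210:440],(690,390),interpolation=cv2.INTER_CUBIC)
cv2.imwrite('pics/c6.png',cv2.resize(np.vstack([a,b]),(500,598)))
```

```text
core px [301.2 249.9] xy [0.5102 0.1409] len 0.082 heading of tool x 0.194 S 17
   red n 78 px 301.2 250.5 angle from up (+ toward +x) -0.126 roll mm 2.4
core px [392.6 219.3] xy [ 0.5971 -0.0961] len 0.087 heading of tool x 0.351 S 93
   red n 86 px 393.2 218.3 angle from up (+ toward +x) 0.059 roll mm -1.1
scene red [310.         257.54545455] 44
scene red [273.375 217.625] 8
scene red [360.62068966 218.79310345] 29
top cream n 76 angle mean/median [-0.131 -0.132]
top tan n 86 angle mean/median [0.061 0.061]
scene cream n 46 angle mean/median [-0.121 -0.129]
scene tan n 35 angle mean/median [0.09 0.08]
```

View pics/c6.png

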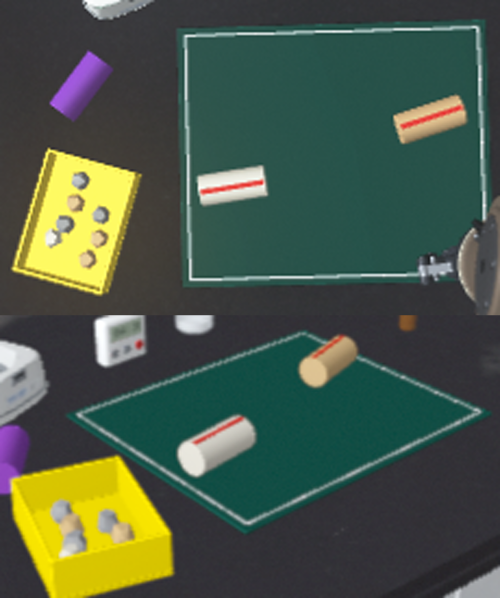

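Both red lines face up: cream at crop (232,187), about -0.12 rad, and tan at (432,119), about +0.07 rad. Both views agree and both are within the 0.25 rad limit. All seven chips are in the tray, the cores are on the mat and the arm is clear.

```bash
python3 -c "
from bench import robot
print(robot.hand_in())"
```

```text
the job is handed in; nothing more can be done
None
```

I handed the job in with all seven rock chips in the yellow tray and both cores (cream and tan) on the mat with their red lines up, measured at about 0.12 and 0.07 rad off vertical (limit 0.25); the hand-in returned no verdict.

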